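# Pin the canister lids on a vibratory deflashing deck

### The job

Make the deck safe by pressing the red emergency stop until it latches down. Then lock the lid of every canister on the deck: push a linchpin from the tray right home through the hole in the stud and swing its wire ring over the stud until it lies shut around it; spare pins are not needed. With all the lids locked, turn the red stop clockwise to release it so that it springs up again, leaving the canisters in their seats and the jar, the mug and the cardboard box alone.

Things in the scene. Friction and masses are not known exactly. Their poses are not given: they have to be found in the camera images.
- canister_blue: steel canister with blue lid, 2 kg, standing between the stops of a seat on the deck; may be absent. Origin: centre of its underside, 50 mm above the bench, z up. Lid: 106 mm across, top at z = 72 mm; a black rib (96 x 14 mm, top at z = 80) crosses it along x. From its middle rises a square steel stud to z = 102.5 mm (18 mm along x, 22 along y) with a level 10 x 10 mm hole right through it along x, either end of which will do
- canister_blue_hole (a point): centre of the hole in the stud of canister_blue, 89.5 mm above that canister's origin; x along the hole (and the rib), z up
- canister_green: steel canister with green lid, 2 kg, standing between the stops of a seat on the deck; may be absent. Origin: centre of its underside, 50 mm above the bench, z up. Lid: 106 mm across, top at z = 72 mm; a black rib (96 x 14 mm, top at z = 80) crosses it along x. From its middle rises a square steel stud to z = 102.5 mm (18 mm along x, 22 along y) with a level 10 x 10 mm hole right through it along x, either end of which will do
- canister_green_hole (a point): centre of the hole in the stud of canister_green, 89.5 mm above that canister's origin; x along the hole (and the rib), z up
- canister_white: steel canister with white lid, 2 kg, standing between the stops of a seat on the deck; may be absent. Origin: centre of its underside, 50 mm above the bench, z up. Lid: 106 mm across, top at z = 72 mm; a black rib (96 x 14 mm, top at z = 80) crosses it along x. From its middle rises a square steel stud to z = 102.5 mm (18 mm along x, 22 along y) with a level 10 x 10 mm hole right through it along x, either end of which will do
- canister_white_hole (a point): centre of the hole in the stud of canister_white, 89.5 mm above that canister's origin; x along the hole (and the rib), z up
- pin0: loose linchpin, brass-coloured, 115 g, level in the tray, ring folded back. Origin: on its axis in the square head (16 x 16 mm, x from -22 to +16 mm), the place to grip, 8 mm above what it lies on. x: from head to tip, z: up as it lies. From the head's front (x = 16) an 8 mm round shank runs to its tip at x = 46, tapered over the last 8. It goes in with z up until the head's front meets the stud, 1.5 mm over the rib
- pin0_mid (a point): point on the shank of pin0, 25 mm from its origin along x: at the hole's centre when fully home. (The wire ring: 5 mm wire, 36 mm wide inside; hinge line across the head at x = -18 mm; straight end bar, 22 mm long along y, 70 mm from the hinge line)
- ring0 (a joint): angle of the ring of pin0 about its hinge, rad: 2.6 to 3.0 at the start (folded back, a little upward; 3.0 is its stop), 1.57 = standing along the pin's z, 0 = shut: level around the stud, end bar just beyond the tip. Stays where it is put (0.02 N m of friction). Goes over the stud's top, so only once the pin is through
- pin1: loose linchpin, brass-coloured, 115 g, level in the tray, ring folded back. Origin: on its axis in the square head (16 x 16 mm, x from -22 to +16 mm), the place to grip, 8 mm above what it lies on. x: from head to tip, z: up as it lies. From the head's front (x = 16) an 8 mm round shank runs to its tip at x = 46, tapered over the last 8. It goes in with z up until the head's front meets the stud, 1.5 mm over the rib
- pin1_mid (a point): point on the shank of pin1, 25 mm from its origin along x: at the hole's centre when fully home. (The wire ring: 5 mm wire, 36 mm wide inside; hinge line across the head at x = -18 mm; straight end bar, 22 mm long along y, 70 mm from the hinge line)
- ring1 (a joint): angle of the ring of pin1 about its hinge, rad: 2.6 to 3.0 at the start (folded back, a little upward; 3.0 is its stop), 1.57 = standing along the pin's z, 0 = shut: level around the stud, end bar just beyond the tip. Stays where it is put (0.02 N m of friction). Goes over the stud's top, so only once the pin is through
- pin2: loose linchpin, brass-coloured, 115 g, level in the tray, ring folded back. Origin: on its axis in the square head (16 x 16 mm, x from -22 to +16 mm), the place to grip, 8 mm above what it lies on. x: from head to tip, z: up as it lies. From the head's front (x = 16) an 8 mm round shank runs to its tip at x = 46, tapered over the last 8. It goes in with z up until the head's front meets the stud, 1.5 mm over the rib
- pin2_mid (a point): point on the shank of pin2, 25 mm from its origin along x: at the hole's centre when fully home. (The wire ring: 5 mm wire, 36 mm wide inside; hinge line across the head at x = -18 mm; straight end bar, 22 mm long along y, 70 mm from the hinge line)
- ring2 (a joint): angle of the ring of pin2 about its hinge, rad: 2.6 to 3.0 at the start (folded back, a little upward; 3.0 is its stop), 1.57 = standing along the pin's z, 0 = shut: level around the stud, end bar just beyond the tip. Stays where it is put (0.02 N m of friction). Goes over the stud's top, so only once the pin is through
- pin_tray: shallow green tray, 210 x 270 mm (x, y), floor 5 mm thick, rim 12 mm high, fixed. Origin: centre of its underside, on the bench. The bench between it and the stop box, from x = 0.33 to 0.49 m, is free
- stop_box: yellow box of the emergency stop, 80 x 80 mm, 56 mm high, with a 4 mm black collar on top, fixed to the bench. Origin: centre of its underside
- stop_top (a point): centre of the top of the red mushroom head of the stop, 86 mm above the bench when up. The head is 40 mm across at its rim and 16 mm thick (rim from 4 to 11 mm above its underside)
- stop (a joint): how far the red head is pressed down, m: 0 = up, 0.0085 = bottom. A spring lifts it (3 N at the top, 7 N at the bottom); pressed beyond 0.0075, with about 8 N in all, it latches and stays at about 0.007 when let go
- stop_knob (a joint): turn of the red head, rad, clockwise seen from above, 0 to 1.2; a weak spring brings it back to 0. Turned beyond about 0.6 while latched, the latch lets go and the head springs up as soon as it is not held down; let go of it there, or follow it up by 10 mm before turning back
- media_jar: bystander: closed jar with an orange cap, 68 mm across, 85 mm high; leave it alone
- mug: bystander: blue mug, 80 mm across, 90 mm high; leave it alone
- ream: bystander: small cardboard box, 110 x 150 x 30 mm; leave it alone
Mind the look-alikes: they are no part of the job. Leave any blue or purple look-alike of the pin1 alone. What is shaped like the canister_blue but pink is not meant.

How it is judged:
By the outcome, as a careful person would: the job done as asked, in the order asked, and still so for the second after the job is handed in, with the robot touching nothing.
Of canister_blue, canister_green, canister_white only 2 to 3 are there at a start; the rules pass over those that are not, and their reading is None.
At some moment in a run one of pin0, pin1, pin2 may be knocked a few centimetres aside while the robot is not near it.
It also fails if it takes over 210 s, if anything falls off the work surface, if the arm or the gripper's body presses on something with over 40 N, if the wrist force passes 120 N, or if a joint passes its speed limit or range.

### The arm

A 6-joint arm with a two-finger parallel gripper is mounted at the origin on the work surface. World frame = base frame: x ahead of the robot, y to its left, z up, the work surface at z = 0. Lengths are in m, angles in rad, forces in N, time in s.
With the tool pointing down it reaches from about 0.375 to 0.9 m from the base axis. Payload 3.1 kg.
Tool frame: the origin (TCP) lies on the centre line of the jaws, within the pads' length; the fingertips stand robot.tip_reach ahead of it and the grasp point (between the pads) lies 8 mm behind it (robot.tip_reach is the distance from the TCP to the fingertips, in m); z points along the fingers, y is the line along which they close (so a half turn about z gives the same grasp; the last joint's range is limited). The gripper opens to 87 mm and grips with 3 to 60 N. Pads are 19 mm wide; open, the fingers measure 117 mm over their backs; the gripper's body (75 mm by 190 mm) begins 51 mm behind the grasp point.
Start: joints at [1.123, 0.527, 1.433, -0, 1.181, -0.178], TCP at [0.166, 0.603, 0.234] pointing down, gripper open.
Joint ranges: [-3.08, 3.08], [-0.75, 2.2], [0.22, 2.44], [-1.43, 4.57], [0, 2.65], [-2.85, 2.85]. Speed limits (rad/s): [2.79, 2.79, 3.14, 3.14, 3.14, 3.14].

### API

Orientations are given as a unit quaternion [x, y, z, w].
In Python, from rig import robot gives the robot as it stands.
- The arm moves only by the tool jog_arm, never from a script. Its argument "motion" is one flat list of numbers, 7 for each row, row after row: the shift along the tool's x, y, z scaled (see below), then the turn, a rotation vector about the tool's x, y, z scaled (see below), then the gripper's target within -1 to 1 (shut at 1, half-way at 0, fully open at -1). In form: [x, y, z, rx, ry, rz, hand, x, y, z, rx, ry, rz, hand, ...]. A call has 1 to 12 rows; each row shifts and turns the commanded pose from where the row before left it, along the tool's axes as they then stand; what a row does not reach is not made up. The controller multiplies each number of a shift by 4 cm and each number of a turn by 4 degrees. A row lasts 1/8 s, in which the tool goes at most 62.5 mm and 10.7 degrees, less where a joint would pass 70% of its speed; a pose out of reach is approached as far as the arm can. A call with a number of a shift or a turn outside -1 to 1 is refused whole. A call with a gripper value outside its range is refused whole. The fingers move at their own pace and stop on an object; "grip_force" is the grip in N (left out, the last holds). Time passes only in rows, so rows that do not move let the fingers close. It gives the time, the measured TCP pose, the force, the opening and the grip force at its end, in the units of the state.
- robot.get_obs(): the state, without advancing time (a new reading comes with each control period).
- robot.camera(name): name is "scene" or "side" or "wrist"; returns the picture (480x640x3 uint8, blue, green, red); there is no depth.
- robot.calibration(name): a dict with "fx", "fy", "cx", "cy" (pixels), "dist_coeffs" ([k1, k2, p1, p2, k3] as OpenCV has them; the pictures are not rectified), "R" (3x3) and "t" (3): a world point X has camera coordinates R X + t; the wrist camera has in their place "T_tool_cam" (4x4, takes a point from camera to tool coordinates, whose origin is the TCP and whose axes are the flange's). Camera axes: x right, y down, z forward; pixel columns grow to the right and rows downward; lengths in m; the calibration is good to about 2 mm. A picture is of the moment at which its call begins: read the wrist's pose just before it. calibration takes no time and is no camera call.
- robot.hand_in(): hands the job in; it is judged then, once.
The state is a dict: "time": time; "q": joint angles; "joint_velocities": joint speeds; "joint_torque": joint torques, N m; "position": TCP position; "tool_rot": TCP orientation; "ft_force": force on the tool from outside, world axes, zero at the start; "moment": the same for the moment, N m; "grip_width": finger opening in m; "grip_force": force on a finger pad.
Only numpy, scipy, OpenCV 4.12 (cv2) and the standard library are available. Lean on these libraries where they do the work, as an engineer would, in place of code of your own. Each camera call takes 0.05 s, during which the arm holds its last target. There are 200 camera calls.

## Working session

There is one attempt and no reset: what is moved stays moved. The work goes in short steps, Python scripts to look and compute and a tool call to move; the robot and the scene stay as the last step left them, time stands still between calls to the robot, and variables do not carry over. Pictures are saved under pics/ and viewed, at most 14 in all, crops included, and the job is handed in when it is done.

Besides the shell and the picture viewer there is one more tool, called after "Request:" as name(argument=value, ...) on one line, values as JSON. jog_arm: Moves the arm, as the interface text tells. Shifts and turns lie within -1 to 1; 1 stands for 4 cm of shift or 4 degrees of turn. Its arguments: {"type":"object","properties":{"motion":{"type":"array","items":{"type":"number"}},"grip_force":{"type":"number"}},"required":["motion"]}

```bash
ls; mkdir -p pics
python3 - <<'E'
from rig import robot
import cv2,numpy as np
o=robot.get_obs();print({k:np.round(v,3) for k,v in o.items()},robot.tip_reach)
for n in("scene","side"):
    cv2.imwrite(f"pics/{n}0.png",robot.camera(n));c=robot.calibration(n);print(n,c)
print(robot.calibration("wrist"))
cv2.imwrite("pics/wrist0.png",robot.camera("wrist"))
E
```

```text
pics
{'time': np.float64(0.0), 'q': array([ 1.124,  0.528,  1.434, -0.   ,  1.181, -0.179]), 'joint_velocities': array([ 0.002, -0.001,  0.   , -0.   ,  0.001, -0.   ]), 'joint_torque': array([ 2.0000e-03, -4.4004e+01, -1.7659e+01,  6.3000e-02,  5.9000e-02,
       -0.0000e+00]), 'position': array([0.166, 0.602, 0.233]), 'tool_rot': array([ 0.134,  0.991, -0.001, -0.   ]), 'ft_force': array([-0.549, -0.322, -0.517]), 'moment': array([0.019, 0.017, 0.006]), 'grip_force': np.float64(0.0), 'grip_width': np.float64(0.087)} 0.011
scene {'fx': 439.5394234814419, 'fy': 439.5394234814419, 'cx': 315.4550942531152, 'cy': 238.87035683294843, 'dist_coeffs': array([-0.01937875,  0.        ,  0.        ,  0.        ,  0.        ]), 'R': array([[-0.80673216,  0.5905049 ,  0.0220723 ],
       [ 0.39424152,  0.56567507, -0.72428264],
       [-0.4401782 , -0.57560028, -0.68914982]]), 't': array([ 0.43025028, -0.13560261,  1.27217172])}
side {'fx': 531.1531326847007, 'fy': 531.1531326847007, 'cx': 313.6390165657944, 'cy': 236.14545902442734, 'dist_coeffs': array([-0.00672629,  0.        ,  0.        ,  0.        ,  0.        ]), 'R': array([[ 0.99832841, -0.05602321,  0.01420531],
       [-0.02046629, -0.57253279, -0.81962634],
       [ 0.05405111,  0.81796553, -0.57272234]]), 't': array([-0.52085763,  0.10579571,  1.42087663])}
{'fx': 380.47848109286224, 'fy': 380.47848109286224, 'cx': 314.69254897836277, 'cy': 240.28616075173863, 'dist_coeffs': array([-0.05917082,  0.        ,  0.        ,  0.        ,  0.        ]), 'T_tool_cam': array([[ 8.26415608e-04, -9.62635404e-01, -2.70799548e-01,
         7.49576783e-02],
       [ 9.99999563e-01,  6.77231747e-04,  6.44343728e-04,
         5.35239888e-04],
       [-4.36874034e-04, -2.70799962e-01,  9.62635543e-01,
        -1.51203973e-01],
       [ 0.00000000e+00,  0.00000000e+00,  0.00000000e+00,
         1.00000000e+00]])}
```

View pics/scene0.png

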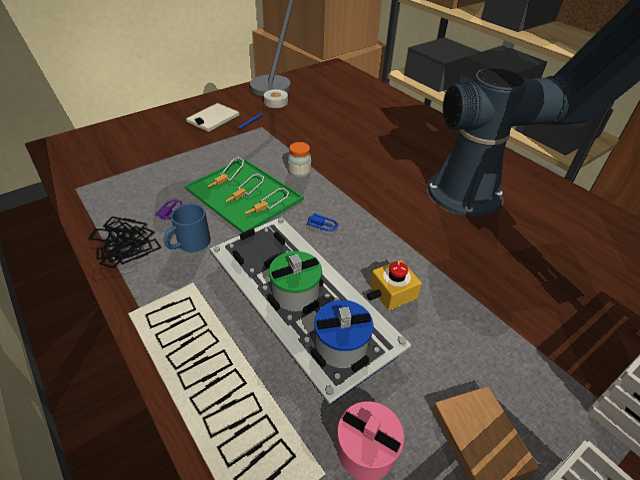

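View pics/side0.png

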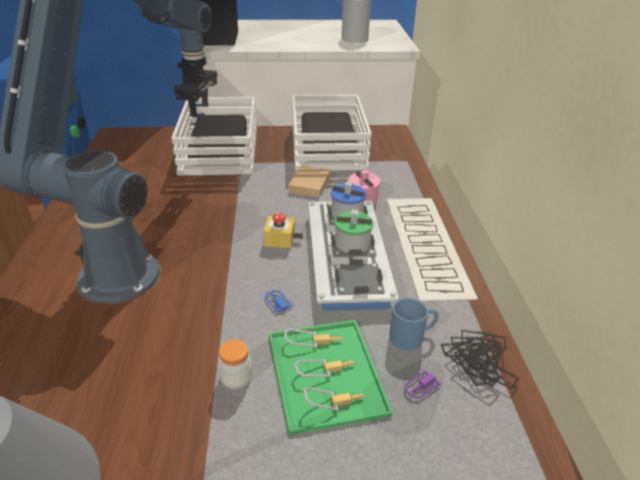

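The scene picture shows two canisters in seats: green stud (294,258) and blue stud (345,308). The pink look-alike stands aside. The stop is at (400,266), and the three brass pins have heads near (222,180), (242,193) and (263,207). In the side picture the same things are at (353,217), (348,187) and (279,217), with the pins at (322,339), (335,366) and (342,399).

```bash
cat > h.py <<'E'
from rig import robot
import cv2,numpy as np
from scipy.spatial.transform import Rotation as Ro
def cam(n,obs=None):
    c=robot.calibration(n);K=np.array([[c['fx'],0,c['cx']],[0,c['fy'],c['cy']],[0,0,1]])
    if n=="wrist":
        T=np.eye(4);T[:3,:3]=Ro.from_quat(obs['tool_rot']).as_matrix();T[:3,3]=obs['position']
        I=np.linalg.inv(T@c['T_tool_cam']);return K,np.array(c['dist_coeffs']),I[:3,:3],I[:3,3]
    return K,np.array(c['dist_coeffs']),np.array(c['R']),np.array(c['t'])
def ray(C,uv):
    K,d,R,t=C;p=cv2.undistortPoints(np.array([[uv]],float),K,d)[0,0]
    v=R.T@np.array([*p,1]);return -R.T@t,v/np.linalg.norm(v)
def tri(L):
    A=np.zeros((3,3));b=np.zeros(3)
    for C,uv in L:
        o,v=ray(C,uv);P=np.eye(3)-np.outer(v,v);A+=P;b+=P@o
    x=np.linalg.solve(A,b);return x,[round(float(np.linalg.norm(np.cross(x-ray(C,uv)[0],ray(C,uv)[1])))*1e3,1) for C,uv in L]
def atz(C,uv,z):
    o,v=ray(C,uv);return o+v*(z-o[2])/v[2]
def proj(C,X):
    K,d,R,t=C;return cv2.projectPoints(np.atleast_2d(np.array(X,float)),cv2.Rodrigues(R)[0],t,K,d)[0][:,0]
def to(p,yaw=None):
    """tool-frame shift in jog units and rz turn to reach TCP p, tool y at yaw from world y (tool down)"""
    o=robot.get_obs();R=Ro.from_quat(o['tool_rot']);s=R.inv().apply(np.array(p)-o['position'])/.04
    out=[np.round(s,3)]
    if yaw is not None:
        T=np.array([[-np.cos(yaw),-np.sin(yaw),0],[-np.sin(yaw),np.cos(yaw),0],[0,0,-1]]).T
        T=np.column_stack([[-np.cos(yaw),-np.sin(yaw),0],[-np.sin(yaw),np.cos(yaw),0],[0,0,-1]])
        out.append(np.round(np.degrees((R.inv()*Ro.from_matrix(T)).as_rotvec())/4,3))
    print("to",*out)
def shot(name):
    o=robot.get_obs();im=robot.camera("wrist");cv2.imwrite(f"pics/{name}.png",im);np.savez(f"pics/{name}.npz",p=o['position'],q=o['tool_rot']);return im,o
def load(name):
    z=np.load(f"pics/{name}.npz");return cam("wrist",dict(position=z['p'],tool_rot=z['q']))
E
python3 - <<'E'
from h import *
S,D=cam("scene"),cam("side")
for n,a,b in [("stop",(400,265),(279,216)),("blue",(346,310),(348,187)),("green",(295,258),(353,217)),("pA",(220,181),(322,339)),("pB",(240,194),(335,366)),("pC",(263,208),(342,399)),("pA2",(220,181),(342,399)),("pC2",(263,208),(322,339))]:
    print(n,*tri([(S,a),(D,b)]))
to([.42,0.05,.3],0)
E
```

```text
stop [0.4269076 0.152257  0.0846666] [3.4, 3.4]
blue [0.62818496 0.20992293 0.14301017] [3.7, 3.7]
green [0.62639132 0.05109808 0.14062833] [1.4, 1.4]
pA [ 0.55524718 -0.3439581   0.07678249] [37.5, 37.5]
pB [ 0.54563546 -0.34514345  0.01125629] [3.5, 3.5]
pC [ 0.5226901  -0.35015935 -0.06878711] [47.2, 47.2]
pA2 [ 0.55698752 -0.43352121  0.00907229] [1.4, 1.4]
pC2 [ 0.52306566 -0.25986673  0.00789499] [3.6, 3.6]
to [ -9.794 -11.62   -1.664] [-0.023 -0.007 -3.851]
```

Run:
```python
from h import *
to([.41,0.152,.19])
```

```text
to [-8.876 -9.224  1.082]
```

Request:
jog_arm(motion=[-0.74,-0.77,0.09,0,0,0,1,-0.74,-0.77,0.09,0,0,0,1,-0.74,-0.77,0.09,0,0,0,1,-0.74,-0.77,0.09,0,0,0,1,-0.74,-0.77,0.09,0,0,0,1,-0.74,-0.77,0.09,0,0,0,1,-0.74,-0.77,0.09,0,0,0,1,-0.74,-0.77,0.09,0,0,0,1,-0.74,-0.77,0.09,0,0,0,1,-0.74,-0.77,0.09,0,0,0,1,-0.74,-0.77,0.09,0,0,0,1,-0.74,-0.77,0.09,0,0,0,1])

```text
time: 1.65
position: [0.4108, 0.1506, 0.1902]
tool_rot: [0.134, 0.991, 0.0, 0.0]
ft_force: [0.3, -0.0, 0.1]
grip_width: 0.0004
grip_force: 0.0
```

Request:
jog_arm(motion=[0,0,0,0,0,-0.96,1,0,0,0,0,0,-0.96,1,0,0,0,0,0,-0.96,1,0,0,0,0,0,-0.96,1,0,0,0,0,0,0,1])

```text
time: 2.28
position: [0.4101, 0.1519, 0.1903]
tool_rot: [0.001, 1.0, -0.0, -0.0]
ft_force: [-0.3, -0.6, -0.6]
grip_width: 0.0006
grip_force: 0.0
```

Run:
```python
from h import *
im,o=shot("w1");print(o['q'],o['ft_force']);C=cam("wrist",o);print(proj(C,[.427,.152,.086]))
hs=cv2.cvtColor(im,cv2.COLOR_BGR2HSV);m=cv2.inRange(hs,(0,150,80),(7,255,255))|cv2.inRange(hs,(174,150,80),(180,255,255))
n,l,s,c=cv2.connectedComponentsWithStats(m)
for i in range(1,n):
    if s[i,4]>200: print(s[i],c[i],atz(C,c[i],.078),atz(C,c[i],.086))
```

```text
[ 9.79919591e-02  3.48538328e-01  1.93339497e+00  9.39500152e-06
  8.59898626e-01 -1.47120103e+00] [-0.34464966 -0.56399078 -0.6479075 ]
[[313.6404724  267.01727577]]
[ 291  238   52   45 1676] [316.64797136 260.28162291] [0.42465485 0.15418249 0.078     ] [0.42194479 0.15413759 0.086     ]
```

View pics/w1.png

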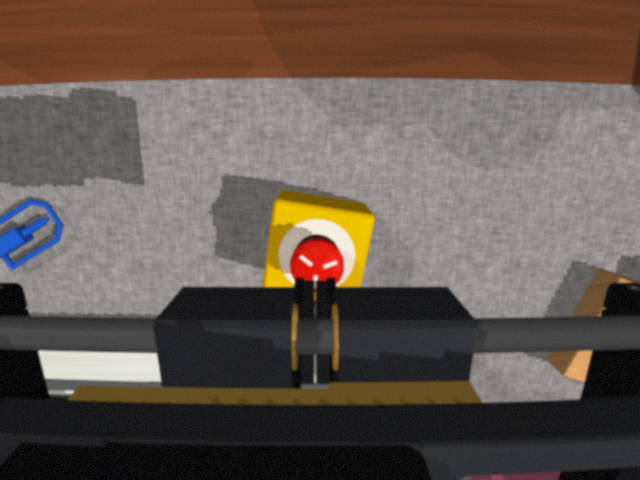

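Request:
jog_arm(motion=[-0.41,0.05,0.5,0,0,0,1,0,0,1,0,0,0,1,0,0,0.6,0,0,0,1,0,0,0.2,0,0,0,1,0,0,0.1,0,0,0,1,0,0,0.1,0,0,0,1,0,0,0.05,0,0,0,1,0,0,0,0,0,0,1])

```text
time: 3.32
position: [0.426, 0.1538, 0.0894]
tool_rot: [0.0, 1.0, -0.0, -0.0]
ft_force: [-3.2, -0.4, 5.4]
grip_width: 0.0001
grip_force: 3.0
```

Request:
jog_arm(motion=[0,0,0.05,0,0,0,1,0,0,0.02,0,0,0,1,0,0,0,0,0,0,1])

```text
time: 3.7
position: [0.426, 0.1539, 0.0883]
tool_rot: [0.0, 1.0, -0.0, 0.0]
ft_force: [-4.9, -0.7, 20.6]
grip_width: 0.0006
grip_force: 10.5
```

Request:
jog_arm(motion=[0,0,-1,0,0,0,1,0,0,-1,0,0,0,1,0,0,-0.6,0,0,0,1,0.4,0,0,0,0,0,0,0,0,0,0,0,0,0])

```text
time: 4.32
position: [0.4079, 0.1538, 0.1892]
tool_rot: [0.0, 1.0, -0.0, -0.001]
ft_force: [-0.3, 0.2, -1.0]
grip_width: 0.013
grip_force: 0.0
```

Run:
```python
from h import *
im,o=shot("w2");print(o['ft_force']);C=cam("wrist",o)
def f(im,lo=150):
    hs=cv2.cvtColor(im,cv2.COLOR_BGR2HSV);m=cv2.inRange(hs,(0,lo,80),(7,255,255))|cv2.inRange(hs,(174,lo,80),(180,255,255))
    n,l,s,c=cv2.connectedComponentsWithStats(m)
    for i in range(1,n):
        if s[i,4]>60: print(s[i],c[i].round(1))
f(im);print(proj(C,[[.427,.154,.086],[.427,.154,.079]]))
print('scene');f(cv2.imread("pics/scene0.png"));f(robot.camera("scene"))
to([.62,-.345,.25],0)
```

```text
[-0.28595749  0.17847551 -0.99209098]
[ 288  240   52   52 1838] [313.9 264.7]
[[313.66531756 270.84017255]
 [313.68780777 267.52071029]]
scene
[389 262  19  16 201] [398.2 269.4]
[389 264  19  16 204] [397.7 271.4]
to [ -5.265 -12.467  -1.536] [-0.003 -0.025 -0.009]
```

Request:
jog_arm(motion=[0,0,-0.8,0,0,0,0,0,0,-0.74,0,0,0,0,-0.53,-1,0,0,0,0,0,-0.53,-1,0,0,0,0,0,-0.53,-1,0,0,0,0,0,-0.53,-1,0,0,0,0,0,-0.53,-1,0,0,0,0,0,-0.53,-1,0,0,0,0,0,-0.53,-1,0,0,0,0,0,-0.53,-1,0,0,0,0,0,-0.53,-1,0,0,0,0,0,-0.53,-1,0,0,0,0,0])

```text
time: 5.92
position: [0.6227, -0.2476, 0.2491]
tool_rot: [0.001, 1.0, 0.001, -0.001]
ft_force: [0.3, -0.1, 0.3]
grip_width: 0.0435
grip_force: 0.0
```

Request:
jog_arm(motion=[0,-1,0,0,0,0,0,0,-1,0,0,0,0,0,0,-0.47,0,0,0,0,0,0,0,0,0,0,0,0,0,0,0,0,0,0,0])

```text
time: 6.55
position: [0.6222, -0.3433, 0.2506]
tool_rot: [-0.0, 1.0, 0.001, -0.001]
ft_force: [0.3, 0.4, 0.4]
grip_width: 0.0437
grip_force: 0.0
```

```bash
cat >> h.py <<'E'
def heads(im,C,z):
    hs=cv2.cvtColor(im,cv2.COLOR_BGR2HSV);m=cv2.inRange(hs,(10,110,120),(28,255,255))
    n,l,s,c=cv2.connectedComponentsWithStats(m);r=[]
    for i in range(1,n):
        if s[i,4]>60:
            P=np.argwhere(l==i)[:,::-1].astype(np.float32);b=cv2.minAreaRect(P);print(s[i],c[i].round(1),[np.round(v,1) for v in b],atz(C,c[i],z).round(4))
E
python3 - <<'E'
from h import *
im,o=shot("w3");C=cam("wrist",o);print(o['position']);heads(im,C,.013)
E
```

```text
[ 0.62221983 -0.34332978  0.25059722]
[  0  19  13  47 386] [ 4.4 43.7] [array([ 3.3, 42. ]), array([45., 12.]), np.float64(82.9)] [ 0.4568 -0.646   0.013 ]
[ 0 67 14  8 74] [ 6.7 70.8] [array([ 6.5, 70.5]), array([ 6.2, 13.4]), np.float64(84.3)] [ 0.4821 -0.6476  0.013 ]
[386  88  19  72 913] [394.3 116.6] [array([394. , 123.4]), array([17.8, 71.3]), np.float64(2.3)] [ 0.5305 -0.2639  0.013 ]
[298 109  24  70 861] [310.9 137.5] [array([311.9, 144.2]), array([69.5, 16.7]), np.float64(79.1)] [ 0.5509 -0.3457  0.013 ]
[208 119  26  69 914] [221.9 146.9] [array([223.3, 153.5]), array([69.1, 18.3]), np.float64(77.5)] [ 0.5597 -0.4347  0.013 ]
[  0 158  31  21 369] [ 16.4 168.1] [array([ 14.6, 168. ]), array([19.7, 30. ]), np.float64(86.8)] [ 0.5782 -0.6546  0.013 ]
[  0 186  37  24 413] [ 18.9 197.7] [array([ 18. , 197.5]), array([23., 36.]), np.float64(90.0)] [ 0.6094 -0.6579  0.013 ]
[   0  216   57   99 3164] [ 27.  265.9] [array([ 22.3, 266.1]), array([106.3,  49.2]), np.float64(78.7)] [ 0.6866 -0.6646  0.013 ]
[428 308  12  61 355] [434.6 339.2] [array([434. , 337.9]), array([60.1, 10. ]), np.float64(88.0)] [ 0.7756 -0.2028  0.013 ]
[191 332   5  32  75] [192.7 347.7] [array([192.7, 347.6]), array([31.1,  3.3]), np.float64(87.1)] [ 0.7867 -0.484   0.013 ]
[ 41 352  27  47 618] [ 54.2 377.3] [array([ 53.6, 375.1]), array([50.7, 16.5]), np.float64(76.8)] [ 0.8319 -0.6623  0.013 ]
```

View pics/w3.png

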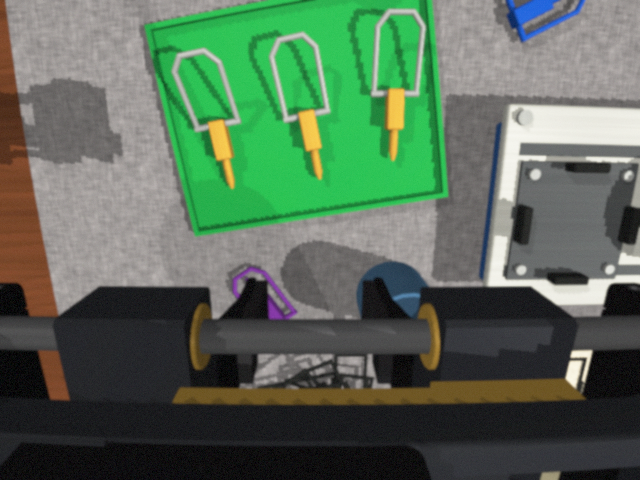

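```bash
cat >> h.py <<'E'
def pin(im,C,box,z=.013):
    """pose from the brass pixels in box (x0,y0,x1,y1): origin, yaw of the pin's x"""
    hs=cv2.cvtColor(im,cv2.COLOR_BGR2HSV);m=cv2.inRange(hs,(10,110,120),(28,255,255))
    x0,y0,x1,y1=box;w=np.argwhere(m[y0:y1,x0:x1])[:,::-1]+[x0,y0]
    P=np.array([atz(C,u,z) for u in w])[:,:2];c=P.mean(0);U=np.linalg.svd(P-c,full_matrices=False)[2]
    d=U[0]*np.sign(U[0][0]);t=(P-c)@d;s=(P-c)@np.array([-d[1],d[0]])
    k=t>t.min()+.005;h=k&(t<t.min()+.035);q=t>t.max()-.008
    a=c+d*t[h].mean()+np.array([-d[1],d[0]])*s[h].mean();b=c+d*t[q].mean()+np.array([-d[1],d[0]])*s[q].mean()
    d=(b-a)/np.linalg.norm(b-a);tip=c+d*t.max()
    org=a+d*((tip-a)@d-.046);print("pin",org.round(4),"yaw",np.degrees(np.arctan2(d[1],d[0])).round(1),"len",np.ptp(t).round(4));return org,np.arctan2(d[1],d[0])
E
python3 - <<'E'
from h import *
im=cv2.imread("pics/w3.png");C=load("w3")
for b in [(380,80,410,165),(290,100,330,185),(200,110,240,195)]: p,y=pin(im,C,b)
p,y=pin(im,C,(380,80,410,165));to([*p,.09],y)
S,D=cam("scene"),cam("side")
E
```

```text
pin [ 0.5256 -0.2639] yaw 0.3 len 0.0678
pin [ 0.546  -0.3468] yaw 12.0 len 0.0677
pin [ 0.5548 -0.4356] yaw 10.8 len 0.0675
pin [ 0.5256 -0.2639] yaw 0.3 len 0.0678
to [2.416 1.977 4.028] [ 0.018 -0.009 -0.065]
```

Request:
jog_arm(motion=[0.5,0.4,0.8,0,0,0,0,0.5,0.4,0.8,0,0,0,0,0.5,0.4,0.8,0,0,0,0,0.5,0.4,0.8,0,0,0,0,0.42,0.38,0.8,0,0,0,0,0,0,0,0,0,0,0])

```text
time: 7.35
position: [0.5229, -0.262, 0.0894]
tool_rot: [-0.001, 1.0, 0.003, -0.003]
ft_force: [-0.0, 0.3, 0.5]
grip_width: 0.0431
grip_force: 0.0
```

Run:
```python
from h import *
im,o=shot("w4");C=cam("wrist",o);print(o['position']);print(proj(C,[[.5256-.022,-.2639,.013],[.5256,-.2639,.013],[.5716,-.2639,.013]]))
to([.5256,-.2639,.018],0)
hs=cv2.cvtColor(im,cv2.COLOR_BGR2HSV);m=cv2.inRange(hs,(10,110,120),(28,255,255))
for r in range(230,330,8):
    u=np.flatnonzero(m[r,240:400]); print(r,u.min()+240 if len(u) else 0,u.max()+240 if len(u) else 0,len(u))
```

```text
[ 0.52290187 -0.261984    0.08944855]
[[309.56513094 227.5551111 ]
 [309.61902111 261.45781899]
 [309.73696487 327.02906023]]
to [-0.003  0.012  1.83 ] [ 0.012 -0.014  0.013]
230 299 319 21
238 295 320 26
246 295 320 26
254 296 320 25
262 296 321 26
270 296 321 26
278 296 321 26
286 297 321 25
294 304 314 11
302 304 315 12
310 304 315 12
318 304 315 12
326 0 0 0
```

Request:
jog_arm(motion=[0,0,0.9,0,0,0,0,0,0,0.6,0,0,0,0,0,0,0.3,0,0,0,0,0,0,0,0,0,0,0,0,0,0,0,0,1,0,0,0,0,0,0,1,0,0,0,0,0,0,1,0,0,0,0,0,0,1], grip_force=30)

```text
invalid input
```

Request:
jog_arm(motion=[0,0,0.9,0,0,0,0,0,0,0.6,0,0,0,0,0,0,0.3,0,0,0,0,0,0,0,0,0,0,0,0,0,0,0,0,0,1,0,0,0,0,0,0,1,0,0,0,0,0,0,1], grip_force=30)

```text
time: 8.28
position: [0.5259, -0.2661, 0.0198]
tool_rot: [0.0, 1.0, -0.0, 0.0]
ft_force: [0.9, 0.4, -0.1]
grip_width: 0.021
grip_force: 0.0
```

Request:
jog_arm(motion=[0,0,0,0,0,0,1,0,0,-0.3,0,0,0,1,0,0,-0.7,0,0,0,1])

```text
time: 8.65
position: [0.5245, -0.2651, 0.0588]
tool_rot: [0.0, 1.0, 0.001, -0.001]
ft_force: [-0.8, -0.5, -0.9]
grip_width: 0.0154
grip_force: 30.0
```

Request:
jog_arm(motion=[0,0,-1,0,0,0,1,0,0,-1,0,0,0,1,-0.44,1,-0.4,0,0,0,1,-0.44,1,-0.4,0,0,0,1,-0.44,1,-0.4,0,0,0,1,-0.44,1,-0.4,0,0,0,1,-0.44,1,-0.4,0,0,0,1,-0.44,1,-0.4,0,0,0,1,-0.44,1,-0.4,0,0,0,1,-0.44,1,-0.4,0,0,0,1,-0.44,1,-0.3,0,0,0,1,-0.44,1,0,0,0,0,1])

```text
time: 10.15
position: [0.7025, 0.1355, 0.2812]
tool_rot: [0.0, 1.0, -0.0, 0.001]
ft_force: [0.6, 0.0, -0.9]
grip_width: 0.0153
grip_force: 30.0
```

Request:
jog_arm(motion=[0,0,0,0,0,0,1,0,0,0,0,0,0,1,0,0,0,0,0,0,1])

```text
time: 10.52
position: [0.7012, 0.1327, 0.2791]
tool_rot: [0.001, 1.0, -0.0, -0.001]
ft_force: [-0.1, -0.6, -1.3]
grip_width: 0.0155
grip_force: 30.0
```

Run:
```python
from h import *
im,o=shot("w5");C=cam("wrist",o);print(o['position'],o['q']);print(proj(C,[[.626,.051,.1525],[.628,.21,.1525]]))
```

```text
[0.70124349 0.1327126  0.27906649] [ 3.10724457e-02  6.15661042e-01  1.13055813e+00 -4.73461023e-04
  1.39644747e+00 -1.53748176e+00]
[[198.28886051 134.00393006]
 [422.10752942 136.50221087]]
```

View pics/w5.png

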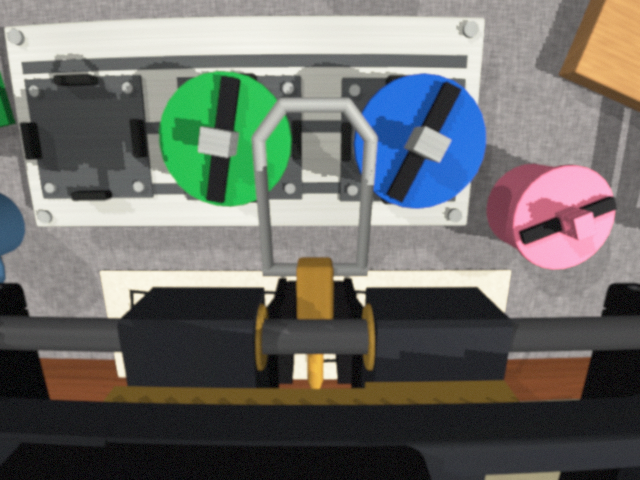

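```bash
cat >> h.py <<'E'
def can(im,C,hue,near):
    hs=cv2.cvtColor(im,cv2.COLOR_BGR2HSV);m=cv2.inRange(hs,(hue-12,120,60),(hue+12,255,255))
    guess=proj(C,[*near,.122])[0]
    yy,xx=np.mgrid[:480,:640];m[(xx-guess[0])**2+(yy-guess[1])**2>110**2]=0
    P=np.argwhere(m)[:,::-1];W=np.array([atz(C,u,.122) for u in P])[:,:2]
    # robust circle fit on hull at the lid's plane
    H=cv2.convexHull((W*1e5).astype(np.int32))[:,0]/1e5
    from scipy.optimize import least_squares
    r=least_squares(lambda p:np.hypot(H[:,0]-p[0],H[:,1]-p[1])-.053,W.mean(0),loss='soft_l1',f_scale=.0007);c=r.x
    k=cv2.inRange(hs,(0,0,0),(180,255,60));inside=[]
    for u in np.argwhere(k)[:,::-1]:
        w=atz(C,u,.130)[:2]
        if .017<np.hypot(*(w-c))<.046: inside.append(w)
    I=np.array(inside);d=np.linalg.svd(I-I.mean(0),full_matrices=False)[2][0];d*=np.sign(d[0])
    off=(I.mean(0)-c)@[-d[1],d[0]]
    s=cv2.inRange(hs,(0,0,120),(180,60,255));T=np.array([(*atz(C,u,.1525)[:2],) for u in np.argwhere(s)[:,::-1] if np.hypot(*(atz(C,u,.1525)[:2]-c))<.022])
    print("lid",c.round(4),"rms",np.sqrt(np.mean(r.fun**2)).round(4),"yaw",np.degrees(np.arctan2(d[1],d[0])).round(2),"rib off",off.round(4),"n",len(I),"stud",T.mean(0).round(4),len(T))
E
python3 - <<'E'
from h import *
im=cv2.imread("pics/w5.png");C=load("w5")
can(im,C,62,(.626,.051));can(im,C,112,(.628,.21))
cv2.imwrite("pics/c5.png",cv2.resize(im[60:220,140:500],None,fx=2.2,fy=2.2,interpolation=cv2.INTER_CUBIC))
E
```

```text
lid [0.6312 0.0626] rms 0.0008 yaw -10.86 rib off -0.0002 n 1350 stud [0.6316 0.064 ] 984
lid [0.6332 0.217 ] rms 0.0007 yaw -25.21 rib off -0.0006 n 1326 stud [0.6333 0.217 ] 806
```

Request:
jog_arm(motion=[0,0.7,0,0,0,0,1,0,0.6,0,0,0,0,1,0,0,0,0,0,0,1,0,0,0,0,0,0,1])

```text
time: 11.08
position: [0.7018, 0.1857, 0.2791]
tool_rot: [0.0, 1.0, -0.0, -0.0]
ft_force: [0.5, -0.2, -0.9]
grip_width: 0.0158
grip_force: 30.0
```

Run:
```python
from h import *
im,o=shot("w6");C=cam("wrist",o);print(o['position'])
can(im,C,62,(.6315,.063))
a=im[60:230,60:260].copy()
b=cv2.imread("pics/w5.png")[60:220,140:500]
A=cv2.resize(a,None,fx=3,fy=3,interpolation=cv2.INTER_CUBIC)
cv2.imwrite("pics/c6.png",A)
```

```text
[0.70176843 0.18569475 0.27909892]
lid [0.6314 0.0628] rms 0.0009 yaw -10.5 rib off 0.0004 n 1446 stud [0.6315 0.063 ] 750
```

View pics/c6.png

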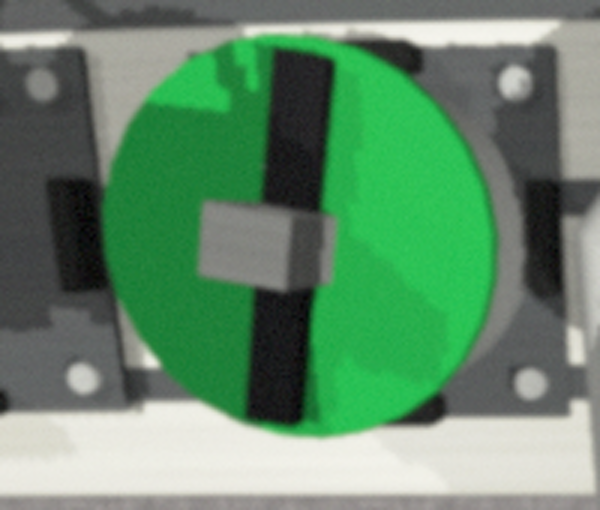

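Run:
```python
from h import *
C=load("w6")
f=lambda u:atz(C,(u[0]/3+60-.33,u[1]/3+60-.33),.13)[:2]
for a,b in [((274,50),(248,415)),((333,65),(302,425)),((303,57),(275,420))]:
    d=f(b)-f(a);print(np.degrees(np.arctan2(d[1],d[0])),(f(a)+f(b))/2,np.linalg.norm(d))
C=load("w5")
a,b=atz(C,(452,88),.13),atz(C,(396,200),.13);d=b-a;print(np.degrees(np.arctan2(d[1],d[0])),(a+b)/2,np.linalg.norm(d))
```

```text
-10.239053098433113 [0.63024899 0.0559352 ] 0.09328552185022315
-10.439293992172914 [0.63356551 0.07052836] 0.09227308307267751
-10.25430254468376 [0.63185056 0.06317872] 0.09287252994423617
-24.099115349676737 [0.6349674  0.21755942 0.13      ] 0.09312137134380662
```

Run:
```python
from h import *
im=cv2.imread("pics/w6.png");z=np.load("pics/w6.npz");C=load("w6");R=Ro.from_quat(z['q']);p=z['p']
T=lambda x,y,zz:p+R.apply([x,y,zz])
print(proj(C,[T(.022,0,.0064-.008),T(0,0,.0064-.008),T(-.016,0,.0064-.008),T(-.046,0,.0064)]))
hs=cv2.cvtColor(im,cv2.COLOR_BGR2HSV);m=cv2.inRange(hs,(10,110,90),(28,255,255))
for r in list(range(252,300,6))+list(range(340,400,4)):
    u=np.flatnonzero(m[r,280:350]); print(r,(u.min()+280,u.max()+280,len(u)) if len(u) else 0)
yaw=np.radians(-10.3);d=np.array([np.cos(yaw),np.sin(yaw)]);h=np.array([.6315,.063])
for s in (.025,.060,.09): print(s,h-d*s)
to([*(h-d*.090),.23],yaw)
```

```text
[[312.677184   264.99446398]
 [312.71203807 312.99606876]
 [312.7379089  345.55327636]
 [312.85594914 390.63512535]]
252 0
258 (np.int64(300), np.int64(329), 30)
264 (np.int64(298), np.int64(331), 34)
270 (np.int64(297), np.int64(332), 36)
276 (np.int64(297), np.int64(332), 36)
282 (np.int64(296), np.int64(332), 37)
288 (np.int64(296), np.int64(332), 37)
294 (np.int64(296), np.int64(332), 37)
340 0
344 0
348 0
352 0
356 (np.int64(306), np.int64(322), 17)
360 (np.int64(307), np.int64(323), 17)
364 (np.int64(308), np.int64(322), 15)
368 (np.int64(308), np.int64(322), 15)
372 (np.int64(308), np.int64(322), 15)
376 (np.int64(308), np.int64(322), 15)
380 (np.int64(293), np.int64(336), 44)
384 (np.int64(280), np.int64(348), 65)
388 (np.int64(280), np.int64(349), 70)
392 (np.int64(280), np.int64(349), 70)
396 (np.int64(280), np.int64(349), 70)
0.025 [0.60690287 0.06747006]
0.06 [0.5724669  0.07372813]
0.09 [0.54295035 0.0790922 ]
to [ 3.97  -2.661  1.23 ] [-1.00e-02 -2.00e-03  2.56e+00]
```

```bash
cat >> h.py <<'E'
def avg(n=6):
    L=[]
    for i in range(n): L.append(robot.get_obs()['position']);robot.camera("side")
    L=np.array(L);print("avg",L.mean(0).round(4),"sd",L.std(0).round(4));return L.mean(0)
def goto(p,yaw,n=6):
    a=avg(n);o=robot.get_obs();R=Ro.from_quat(o['tool_rot'])
    T=np.column_stack([[-np.cos(yaw),-np.sin(yaw),0],[-np.sin(yaw),np.cos(yaw),0],[0,0,-1]])
    print("goto",np.round(R.inv().apply(np.array(p)-a)/.04,3),"turn",np.round(np.degrees((R.inv()*Ro.from_matrix(T)).as_rotvec())/4,3))
E
python3 - <<'E'
from h import *
a=avg(8)
C=cam("wrist",dict(position=a,tool_rot=[0,1,0,0]));im=cv2.imread("pics/w6.png");can(im,C,62,(.6315,.063))
yaw=np.radians(-10.3);d=np.array([np.cos(yaw),np.sin(yaw)]);h=np.array([.6315,.063])
goto([*(h-d*.090),.23],yaw,1)
E
```

```text
avg [0.7019 0.1854 0.2791] sd [0.     0.0001 0.    ]
lid [0.6318 0.0626] rms 0.0008 yaw -10.51 rib off 0.0005 n 1442 stud [0.6318 0.0628] 750
avg [0.7019 0.1857 0.2792] sd [0. 0. 0.]
goto [ 3.971 -2.67   1.229] turn [-0.    -0.     2.561]
```

Request:
jog_arm(motion=[0.8,-0.53,0,0,0,0,1,0.8,-0.53,0,0,0,0,1,0.8,-0.53,0.4,0,0,0,1,0.8,-0.54,0.4,0,0,0,1,0.77,-0.54,0.43,0,0,0,1,0,0,0,0,0,0.85,1,0,0,0,0,0,0.85,1,0,0,0,0,0,0.86,1,0,0,0,0,0,0,1,0,0,0,0,0,0,1,0,0,0,0,0,0,1])

```text
time: 12.95
position: [0.543, 0.0794, 0.23]
tool_rot: [0.089, 0.996, -0.0, 0.0]
ft_force: [-0.3, -0.3, -1.7]
grip_width: 0.0158
grip_force: 30.0
```

Run:
```python
from h import *
yaw=np.radians(-10.3);d=np.array([np.cos(yaw),np.sin(yaw)]);h=np.array([.6317,.0625])
goto([*(h-d*.075),.1456],yaw,2)
```

```text
avg [0.543  0.0794 0.23  ] sd [0. 0. 0.]
goto [-0.382 -0.02   2.11 ] turn [0.    0.001 0.01 ]
```

Request:
jog_arm(motion=[0,-0.02,0.8,0,0,0,1,-0.18,0,0.8,0,0,0,1,-0.2,0,0.51,0,0,0,1,0,0,0,0,0,0,1,0,0,0,0,0,0,1,0,0,0,0,0,0,1])

```text
time: 13.8
position: [0.5582, 0.076, 0.1467]
tool_rot: [0.09, 0.996, 0.0, 0.001]
ft_force: [0.7, -0.7, -1.2]
grip_width: 0.0155
grip_force: 30.0
```

Run:
```python
from h import *
yaw=np.radians(-10.3);d=np.array([np.cos(yaw),np.sin(yaw)]);h=np.array([.6317,.0625])
goto([*(h-d*.025),.1456],yaw,2)
S=robot.camera("scene");D=robot.camera("side")
p=robot.get_obs()['position'];tip=[p[0]+d[0]*.046,p[1]+d[1]*.046,p[2]-.0062]
out=[]
for n,im in(("scene",S),("side",D)):
    C=cam(n);q=proj(C,[tip,[*h,.1395],[*(h-d*.009),.1395]]);print(n,q.round(1));u=q[1].astype(int)
    out.append(cv2.resize(im[u[1]-37:u[1]+38,u[0]-50:u[0]+50],(400,300),interpolation=cv2.INTER_CUBIC))
cv2.imwrite("pics/pre1.png",np.hstack(out))
```

```text
avg [0.5582 0.076  0.1467] sd [0. 0. 0.]
goto [-1.243 -0.003  0.029] turn [0.003 0.024 0.007]
scene [[308.7 258.6]
 [295.4 263.2]
 [299.6 261.8]]
side [[343.2 213.8]
 [354.  214.8]
 [350.6 214.6]]
```

View pics/pre1.png

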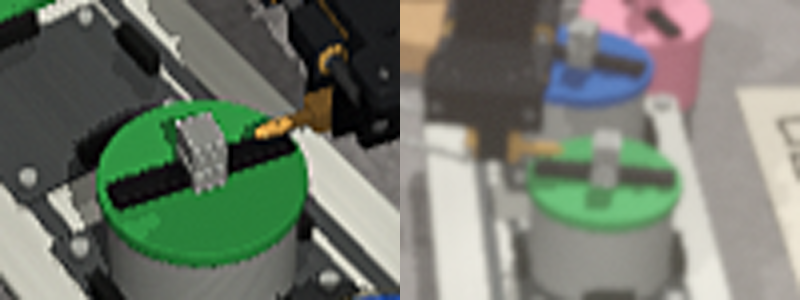

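Request:
jog_arm(motion=[0,0,0.03,0,0,0,1,-0.2,0,0,0,0,0,1,-0.2,0,0,0,0,0,1,-0.1,0,0,0,0,0,1,-0.1,0,0,0,0,0,1,-0.05,0,0,0,0,0,1,0,0,0,0,0,0,1,0,0,0,0,0,0,1])

```text
time: 15.0
position: [0.5835, 0.0712, 0.1446]
tool_rot: [0.09, 0.996, -0.0, 0.0]
ft_force: [-0.9, 0.8, 4.4]
grip_width: 0.0157
grip_force: 30.0
```

Request:
jog_arm(motion=[0,0,-0.025,0,0,0,1,0,0,0,0,0,0,1,0,0,0,0,0,0,1])

```text
time: 15.38
position: [0.5834, 0.0712, 0.145]
tool_rot: [0.09, 0.996, -0.0, -0.0]
ft_force: [-0.4, -0.2, -2.0]
grip_width: 0.0155
grip_force: 30.0
```

Request:
jog_arm(motion=[-0.1,0,0,0,0,0,1,-0.1,0,0,0,0,0,1,-0.1,0,0,0,0,0,1,-0.1,0,0,0,0,0,1,-0.08,0,0,0,0,0,1,0,0,0,0,0,0,1,0,0,0,0,0,0,1])

```text
time: 16.25
position: [0.6026, 0.0674, 0.1453]
tool_rot: [0.09, 0.996, -0.0, 0.0]
ft_force: [-0.1, -3.2, -2.8]
grip_width: 0.0157
grip_force: 30.0
```

Request:
jog_arm(motion=[-0.05,-0.01,0,0,0,0,1,-0.05,0,0,0,0,0,1,-0.05,0,0,0,0,0,1,0,0,0,0,0,0,1,0,0,0,0,0,0,1])

```text
time: 16.88
position: [0.6063, 0.0667, 0.1453]
tool_rot: [0.09, 0.996, 0.0, -0.002]
ft_force: [-5.1, -2.6, 0.8]
grip_width: 0.0157
grip_force: 30.0
```

Request:
jog_arm(motion=[-0.05,0,0,0,0,0,1,0,0,0,0,0,0,1,0,0,0,0,0,0,1])

```text
time: 17.25
position: [0.6064, 0.0667, 0.1452]
tool_rot: [0.089, 0.996, 0.0, -0.004]
ft_force: [-7.7, -2.1, 4.1]
grip_width: 0.0157
grip_force: 30.0
```

Request:
jog_arm(motion=[-0.05,0,0,0,0,0,1,0,0,0,0,0,0,1,0,0,0,0,0,0,0.2,0,0,0,0,0,0,0.2,0,0,0,0,0,0,0.2,0,0,-0.6,0,0,0,0.2,0,0,-1,0,0,0,0,0,0,-1,0,0,0,-0.6,-1,0,0,0,0,0,-0.6,-1,0,0,0,0,0,-0.6,0,0,0,0,0,0,-0.6])

```text
time: 18.62
position: [0.6937, 0.0506, 0.2492]
tool_rot: [0.09, 0.996, 0.0, 0.002]
ft_force: [-0.7, 0.5, 0.6]
grip_width: 0.0682
grip_force: 0.0
```

Request:
jog_arm(motion=[-0.5,0,0,0,0,0,-0.6,0,0,0,0,0,0,-0.6,0,0,0,0,0,0,-0.6])

```text
time: 19.0
position: [0.7093, 0.0482, 0.2491]
tool_rot: [0.089, 0.996, 0.0, -0.001]
ft_force: [-1.6, 0.4, -0.0]
grip_width: 0.0692
grip_force: 0.0
```

Run:
```python
from h import *
im,o=shot("w7");C=cam("wrist",o);print(o['position'],o['grip_width'])
S=robot.camera("scene");D=robot.camera("side")
yaw=np.radians(-10.3);d=np.array([np.cos(yaw),np.sin(yaw)]);h=np.array([.6317,.0625])
q=lambda s,z:[*(h+d*s),z]
print(proj(C,[q(-.041,.1475),q(-.009,.1475),q(-.047,.1395),q(0,.1525),q(.021,.1395)]).round(1))
out=[cv2.resize(im[60:360,120:520],(400,300))]
for n,i in(("scene",S),("side",D)):
    u=proj(cam(n),q(0,.14))[0].astype(int)
    out.append(cv2.resize(i[u[1]-37:u[1]+38,u[0]-50:u[0]+50],(400,300),interpolation=cv2.INTER_CUBIC))
cv2.imwrite("pics/in1.png",np.vstack([np.hstack(out[:2]),np.hstack([out[2],cv2.resize(im[80:230,220:420],(400,300),interpolation=cv2.INTER_CUBIC)])]))
```

```text
[0.70931513 0.04820086 0.24911995] 0.06918102651442236
[[314.   59.2]
 [313.9 112.9]
 [314.   51.5]
 [313.9 127.4]
 [313.9 160. ]]
```

View pics/in1.png

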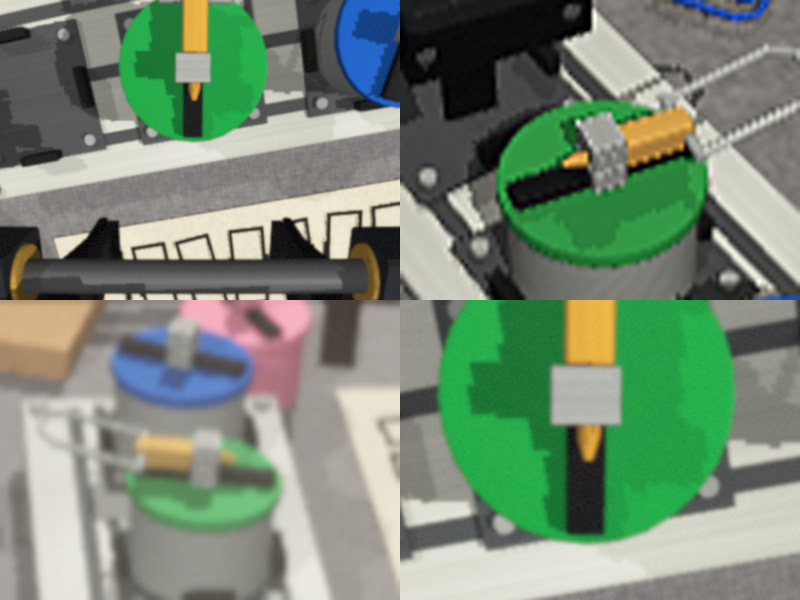

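Run:
```python
from h import *
z=np.load("pics/w5.npz");C=load("w5");R=Ro.from_quat(z['q']);p=z['p']
for th in (2.6,2.7,2.8,2.9,3.0): print(th,proj(C,[p+R.apply([.018-.07*np.cos(th),y,.0062-.07*np.sin(th)]) for y in(-.011,.011)]).round(0).tolist())
h=np.array([.6317,.0625]);yaw=np.radians(-10.3);d=np.array([np.cos(yaw),np.sin(yaw)]);S,D=cam("scene"),cam("side")
for th in (2.6,2.8,3.0): 
    X=[*(h-d*(.043-.07*np.cos(th))),.1395+.07*np.sin(th)];print(th,proj(S,X),proj(D,X))
a=avg(2)
for th in (2.8,):
  for r in (.035,.045):
    X=[*(h-d*(.043-r*np.cos(th))),.1395+r*np.sin(th)+.006];goto(X,yaw,1)
```

```text
2.6 [[277.0, 123.0], [348.0, 124.0]]
2.7 [[278.0, 113.0], [347.0, 113.0]]
2.8 [[280.0, 106.0], [346.0, 106.0]]
2.9 [[281.0, 101.0], [344.0, 101.0]]
3.0 [[283.0, 99.0], [343.0, 99.0]]
2.6 [[342.71603634 234.88041388]] [[316.11399069 200.37811362]]
2.8 [[344.92395834 238.63650362]] [[313.82107608 204.25621572]]
3.0 [[345.9121006  243.00837889]] [[312.51698762 208.46247512]]
avg [0.7097 0.0481 0.2495] sd [0.0001 0.     0.    ]
avg [0.71   0.048  0.2496] sd [0. 0. 0.]
goto [3.889 0.009 2.309] turn [ 0.    -0.     0.007]
avg [0.7101 0.048  0.2496] sd [0. 0. 0.]
goto [4.128 0.009 2.225] turn [0.    0.001 0.007]
```

```bash
cat >> h.py <<'E'
def ringplan(h,yaw,th0=2.83,r=.032,n=12,th1=0.0):
    d=np.array([np.cos(yaw),np.sin(yaw)])
    P=lambda th:np.array([*(h-d*(.043-r*np.cos(th))),.1395+r*np.sin(th)+.006])
    goto(P(th0),yaw,2);T=np.linspace(th0,th1,n+1)
    for a,b in zip(T[:-1],T[1:]): print(np.round([-(r*np.cos(b)-r*np.cos(a))/.04,-(r*np.sin(b)-r*np.sin(a))/.04],2).tolist())
E
python3 - <<'E'
from h import *
ringplan(np.array([.6317,.0625]),np.radians(-10.3))
E
```

```text
avg [0.7102 0.0479 0.2495] sd [0. 0. 0.]
goto [3.833 0.009 2.355] turn [0.    0.    0.006]
[-0.08, -0.17]
[-0.12, -0.15]
[-0.15, -0.12]
[-0.17, -0.08]
[-0.18, -0.04]
[-0.19, 0.01]
[-0.18, 0.05]
[-0.16, 0.09]
[-0.14, 0.13]
[-0.1, 0.16]
[-0.07, 0.18]
[-0.02, 0.19]
```

Request:
jog_arm(motion=[0.8,0,0,0,0,0,-0.6,0.8,0,0,0,0,0,-0.6,0.8,0,0,0,0,0,-0.6,0.8,0,0,0,0,0,-0.6,0.63,0,0.4,0,0,0,-0.6,0,0,0.8,0,0,0,-0.6,0,0,0.8,0,0,0,-0.6,0,0,0.36,0,0,0,-0.6,0,0,0,0,0,0,-0.6,0,0,0,0,0,0,-0.6,0,0,0,0,0,0,-0.6])

```text
time: 20.82
position: [0.5606, 0.0751, 0.1561]
tool_rot: [0.09, 0.996, 0.0, 0.001]
ft_force: [0.8, -0.5, -0.4]
grip_width: 0.0697
grip_force: 0.0
```

Request:
jog_arm(motion=[0,0,0,0,0,0,0.2,0,0,0,0,0,0,0.2,0,0,0,0,0,0,0.2,0,0,0,0,0,0,0.2], grip_force=5)

```text
time: 21.32
position: [0.5597, 0.0752, 0.155]
tool_rot: [0.09, 0.996, 0.0, 0.0]
ft_force: [-0.6, 0.8, 1.3]
grip_width: 0.0458
grip_force: 5.0
```

Request:
jog_arm(motion=[-0.08,0,-0.17,0,0,0,0.2,-0.12,0,-0.15,0,0,0,0.2,-0.15,0,-0.12,0,0,0,0.2,-0.17,0,-0.08,0,0,0,0.2,-0.18,0,-0.04,0,0,0,0.2,-0.19,0,0.01,0,0,0,0.2,0,0,0,0,0,0,0.2,0,0,0,0,0,0,0.2])

```text
time: 22.32
position: [0.595, 0.0687, 0.1765]
tool_rot: [0.09, 0.996, -0.0, 0.0]
ft_force: [-0.3, 0.3, -0.2]
grip_width: 0.0349
grip_force: 0.0
```

Request:
jog_arm(motion=[-0.18,0,0.05,0,0,0,0.2,-0.16,0,0.09,0,0,0,0.2,-0.14,0,0.13,0,0,0,0.2,-0.1,0,0.16,0,0,0,0.2,-0.07,0,0.18,0,0,0,0.2,-0.02,0,0.19,0,0,0,0.2,0,0,0,0,0,0,0.2,0,0,0,0,0,0,0.2])

```text
time: 23.32
position: [0.621, 0.064, 0.145]
tool_rot: [0.09, 0.996, -0.0, -0.0]
ft_force: [0.3, 0.5, 0.7]
grip_width: 0.0349
grip_force: 0.0
```

```bash
cat >> h.py <<'E'
def crops(name,h,z=.14,wrist=None):
    out=[]
    for n in("scene","side"):
        i=robot.camera(n);u=proj(cam(n),[*h,z])[0].astype(int)
        out.append(cv2.resize(i[u[1]-37:u[1]+38,u[0]-50:u[0]+50],(400,300),interpolation=cv2.INTER_CUBIC))
    cv2.imwrite(f"pics/{name}.png",np.hstack(out))
E
python3 - <<'E'
from h import *
crops("r1",(.6317,.0625));avg(2)
E
```

```text
avg [0.6212 0.064  0.1453] sd [0. 0. 0.]
```

View pics/r1.png

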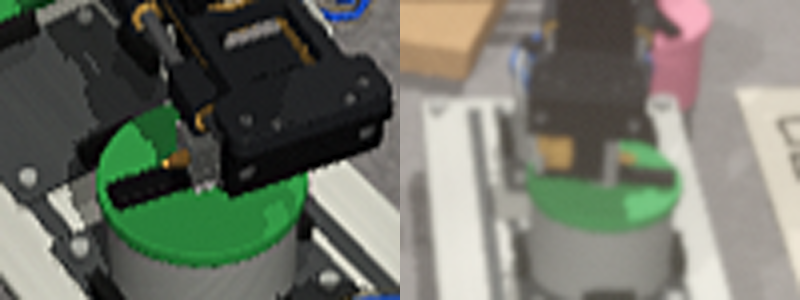

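Request:
jog_arm(motion=[0,0,-0.5,0,0,0,0.2,0,0,-0.7,0,0,0,0.2,0,0,-1,0,0,0,0.2,-0.4,0,-0.4,0,0,0,0.2,-0.9,0,0,0,0,0,0.2,-0.9,0,0,0,0,0,0.2,0,0,0,0,0,0,0.2,0,0,0,0,0,0,0.2])

```text
time: 24.52
position: [0.7067, 0.0485, 0.2485]
tool_rot: [0.09, 0.996, 0.0, -0.001]
ft_force: [0.9, 1.1, -0.0]
grip_width: 0.0346
grip_force: 0.0
```

Run:
```python
from h import *
crops("r2",(.6317,.0625));im,o=shot("w8");a=cv2.imread("pics/r2.png");print(o['position'])
cv2.imwrite("pics/r2b.png",np.vstack([a,np.hstack([im[0:300,120:520],cv2.resize(im[0:225,160:460],(400,300))])]))
```

```text
[0.70651548 0.04867116 0.24892992]
```

View pics/r2b.png

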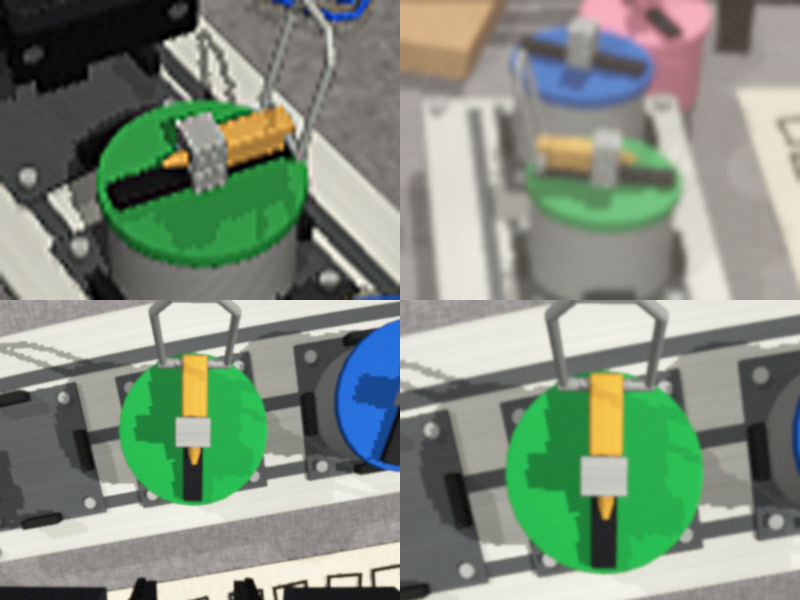

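```bash
cat >> h.py <<'E'
def at(h,yaw,x,tip):
    d=np.array([np.cos(yaw),np.sin(yaw)]);goto([*(np.array(h)+d*(x-.025)),.1395+tip+.011],yaw,1)
E
python3 - <<'E'
from h import *
at([.6317,.0625],np.radians(-10.3),-.085,.045)
E
```

```text
avg [0.7066 0.0487 0.2491] sd [0. 0. 0.]
goto [4.654 0.008 1.342] turn [-0.    -0.009  0.01 ]
```

Request:
jog_arm(motion=[0.95,0,0,0,0,0,1,0.95,0,0,0,0,0,1,0.95,0,0,0,0,0,1,0.95,0,0,0,0,0,1,0.85,0,0,0,0,0,1,0,0,0.7,0,0,0,1,0,0,0.64,0,0,0,1,0,0,0,0,0,0,1,0,0,0,0,0,0,1])

```text
time: 25.85
position: [0.5252, 0.0815, 0.1963]
tool_rot: [0.09, 0.996, 0.0, 0.001]
ft_force: [0.2, -0.1, 1.0]
grip_width: 0.0002
grip_force: 0.0
```

Request:
jog_arm(motion=[-0.3,0,0,0,0,0,1,-0.3,0,0,0,0,0,1,-0.3,0,0,0,0,0,1,-0.3,0,0,0,0,0,1,-0.3,0,0,0,0,0,1,-0.3,0,0,0,0,0,1,-0.3,0,0,0,0,0,1,-0.22,0,0,0,0,0,1,0,0,0,0,0,0,1,0,0,0,0,0,0,1])

```text
time: 27.1
position: [0.6158, 0.065, 0.1953]
tool_rot: [0.09, 0.996, -0.0, -0.0]
ft_force: [1.0, 0.2, -0.1]
grip_width: 0.0001
grip_force: 0.0
```

Run:
```python
from h import *
crops("r3",(.6317,.0625))
at([.6317,.0625],np.radians(-10.3),-.0,.085)
at([.6317,.0625],np.radians(-10.3),.033,.045)
```

```text
avg [0.6157 0.065  0.1954] sd [0. 0. 0.]
goto [ 0.219  0.009 -1.001] turn [-0.    -0.     0.007]
avg [0.6157 0.0651 0.1955] sd [0. 0. 0.]
goto [-0.606  0.009  0.   ] turn [0.    0.    0.008]
```

View pics/r3.png

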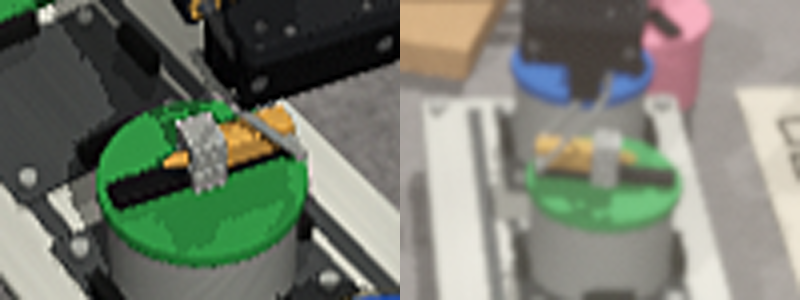

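Request:
jog_arm(motion=[0,0,-0.65,0,0,0,1,-0.4,0,0,0,0,0,1,0,0,0,0,0,0,1,-0.06,0,0.35,0,0,0,1,-0.14,0,0.15,0,0,0,1,-0.13,0,0.13,0,0,0,1,-0.15,0,0.12,0,0,0,1,-0.08,0,0.15,0,0,0,1,-0.1,0,0.17,0,0,0,1,-0.07,0,0.15,0,0,0,1,-0.08,0,0.17,0,0,0,1])

```text
time: 28.68
position: [0.6637, 0.0563, 0.1653]
tool_rot: [0.09, 0.996, -0.0, -0.0]
ft_force: [0.2, -0.5, -0.4]
grip_width: 0.0007
grip_force: 0.1
```

Request:
jog_arm(motion=[-0.02,0,0.18,0,0,0,1,0,0,0.12,0,0,0,1,0,0,0,0,0,0,1,0,0,0,0,0,0,1])

```text
time: 29.18
position: [0.6644, 0.0562, 0.1539]
tool_rot: [0.09, 0.996, 0.0, 0.0]
ft_force: [-0.4, -0.1, 0.7]
grip_width: 0.0002
grip_force: 0.0
```

Request:
jog_arm(motion=[0,0,0.03,0,0,0,1,0,0,0.03,0,0,0,1,0,0,0,0,0,0,1,0,0,0,0,0,0,1])

```text
time: 29.68
position: [0.6647, 0.0561, 0.1517]
tool_rot: [0.09, 0.996, 0.0, 0.0]
ft_force: [1.6, 0.3, 0.6]
grip_width: 0.0004
grip_force: 0.9
```

Request:
jog_arm(motion=[0,0,-0.6,0,0,0,1,0,0,-0.9,0,0,0,1,0,0,-0.9,0,0,0,1,-0.5,0,0,0,0,0,1,-0.6,0,0,0,0,0,1,0,0,0,0,0,0,1,0,0,0,0,0,0,1])

```text
time: 30.55
position: [0.7066, 0.0485, 0.2466]
tool_rot: [0.09, 0.996, 0.0, -0.001]
ft_force: [0.1, -0.4, -0.2]
grip_width: 0.0004
grip_force: 0.0
```

Run:
```python
from h import *
crops("r4",(.6317,.0625));im,o=shot("w9");a=cv2.imread("pics/r4.png");C=cam("wrist",o);print(o['position'])
print(proj(C,[.6317,.0625,.1525]))
cv2.imwrite("pics/r4b.png",np.vstack([a,np.hstack([im[0:300,120:520],cv2.resize(im[30:180,220:420],(400,300),interpolation=cv2.INTER_CUBIC)])]))
```

```text
[0.70659855 0.04856595 0.24697826]
[[314.13498277 131.90878441]]
```

View pics/r4b.png

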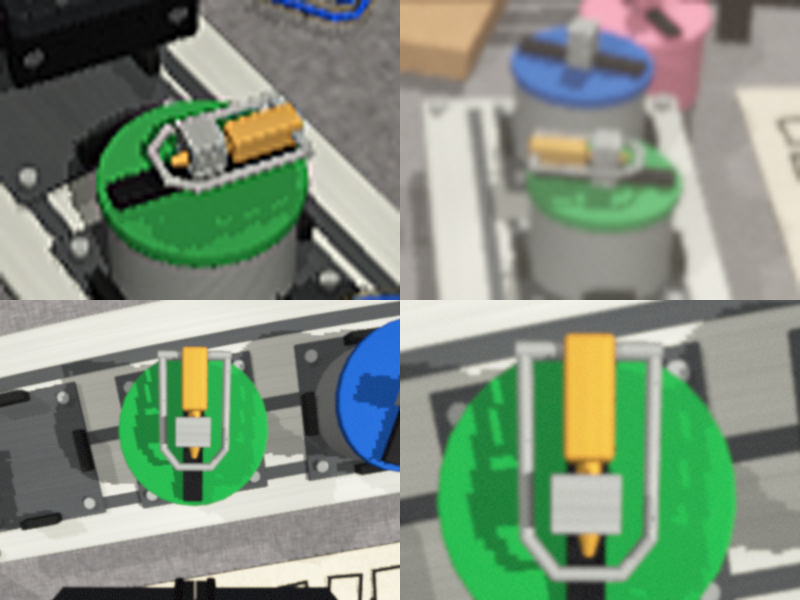

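Run:
```python
from h import *
at([.6317,.0625],np.radians(-10.3),-.055,-.003)
```

```text
avg [0.7068 0.0485 0.2472] sd [0. 0. 0.]
goto [3.907 0.01  2.495] turn [-0.001 -0.011  0.008]
```

Request:
jog_arm(motion=[0.9,0,0,0,0,0,1,0.9,0,0,0,0,0,1,0.9,0,0,0,0,0,1,0.9,0,0,0,0,0,1,0.3,0,0.5,0,0,0,1,0,0,0.8,0,0,0,1,0,0,0.8,0,0,0,1,0,0,0.39,0,0,0,1,0,0,0,0,0,0,1,0,0,0,0,0,0,1])

```text
time: 32.0
position: [0.5551, 0.0761, 0.1488]
tool_rot: [0.09, 0.996, 0.0, 0.001]
ft_force: [0.2, -0.1, 0.4]
grip_width: 0.0004
grip_force: 0.0
```

Request:
jog_arm(motion=[-0.15,0,0,0,0,0,1,-0.15,0,0,0,0,0,1,-0.1,0,0,0,0,0,1,-0.1,0,0,0,0,0,1,-0.05,0,0,0,0,0,1,0,0,0,0,0,0,1,0,0,0,0,0,0,1])

```text
time: 32.88
position: [0.5751, 0.0723, 0.1476]
tool_rot: [0.09, 0.996, -0.0, -0.001]
ft_force: [-2.4, 0.1, 0.9]
grip_width: 0.0007
grip_force: 1.2
```

Request:
jog_arm(motion=[-0.05,0,0,0,0,0,1,0,0,0,0,0,0,1,0,0,0,0,0,0,1])

```text
time: 33.25
position: [0.5753, 0.0723, 0.1475]
tool_rot: [0.09, 0.996, 0.0, -0.003]
ft_force: [-5.6, 0.6, 4.1]
grip_width: 0.0004
grip_force: 3.1
```

Request:
jog_arm(motion=[-0.04,0,0,0,0,0,1,0,0,0,0,0,0,1,0,0,0,0,0,0,1])

```text
time: 33.62
position: [0.5754, 0.0723, 0.1474]
tool_rot: [0.089, 0.996, 0.0, -0.004]
ft_force: [-8.9, 1.4, 6.2]
grip_width: 0.0007
grip_force: 4.3
```

Request:
jog_arm(motion=[0.4,0,0,0,0,0,1,0,0,-1,0,0,0,1,0,0,-1,0,0,0,1,-0.9,0,-0.55,0,0,0,1,-0.9,0,0,0,0,0,1,-0.9,0,0,0,0,0,1,-0.9,0,0,0,0,0,1,-0.13,0,0,0,0,0,1,0,0,0,0,0,0,1,0,0,0,0,0,0,1])

```text
time: 34.88
position: [0.7093, 0.0482, 0.2497]
tool_rot: [0.089, 0.996, 0.0, -0.001]
ft_force: [0.5, 0.4, 0.1]
grip_width: 0.0001
grip_force: 0.0
```

```bash
cat >> h.py <<'E'
def gap(name,c=None):
    """brass runs and grey runs down the middle columns"""
    im=cv2.imread(f"pics/{name}.png");c=c or 314
    hs=cv2.cvtColor(im,cv2.COLOR_BGR2HSV);b=cv2.inRange(hs,(10,110,110),(28,255,255));s=''
    for r in range(20,200): 
        B=(b[r,c-2:c+3]>0).mean()>.5;G=hs[r,c-2:c+3,1].mean()<60 and hs[r,c-2:c+3,2].mean()>110
        s+='B' if B else 'G' if G else '.'
    import re
    print(name,[(m.group()[0],20+m.start(),20+m.end()-1) for m in re.finditer(r'B+|G+|\.+',s)])
E
python3 - <<'E'
from h import *
im,o=shot("w10");print(o['position'])
for n in("w7","w9","w10"): gap(n)
goto([.62,-.40,.25],0,1)
E
```

```text
[0.70928016 0.04822709 0.24973609]
w7 [('G', 20, 34), ('.', 35, 49), ('B', 50, 111), ('.', 112, 112), ('G', 113, 141), ('.', 142, 142), ('B', 143, 160), ('.', 161, 199)]
w9 [('G', 20, 37), ('.', 38, 44), ('G', 45, 45), ('B', 46, 116), ('.', 117, 117), ('G', 118, 145), ('.', 146, 146), ('B', 147, 158), ('.', 159, 162), ('G', 163, 170), ('.', 171, 199)]
w10 [('G', 20, 34), ('.', 35, 46), ('G', 47, 47), ('.', 48, 50), ('B', 51, 111), ('.', 112, 112), ('G', 113, 141), ('.', 142, 142), ('B', 143, 160), ('.', 161, 164), ('G', 165, 172), ('.', 173, 199)]
avg [0.7094 0.0482 0.2499] sd [0. 0. 0.]
goto [ 2.0400e-01 -1.1424e+01 -2.0000e-03] turn [ 0.    -0.004 -2.564]
```

Request:
jog_arm(motion=[0.02,-0.95,0,0,0,0,0,0.02,-0.95,0,0,0,0,0,0.02,-0.95,0,0,0,0,0,0.02,-0.95,0,0,0,0,0,0.02,-0.95,0,0,0,0,0,0.02,-0.95,0,0,0,0,0,0.02,-0.95,0,0,0,0,0,0.02,-0.95,0,0,0,0,0,0.02,-0.95,0,0,0,0,0,0.02,-0.95,0,0,0,0,0,0.02,-0.95,0,0,0,0,0,0,-0.95,0,0,0,0,0])

```text
time: 36.48
position: [0.6198, -0.4, 0.2503]
tool_rot: [0.089, 0.996, -0.0, 0.0]
ft_force: [0.9, 0.2, -0.3]
grip_width: 0.0432
grip_force: 0.0
```

Request:
jog_arm(motion=[0,0,0,0,0,-0.93,0,0,0,0,0,0,-0.93,0,0,0,0,0,0,-0.93,0,0,0,0,0,0,-0.93,0,0,0,0,0,0,-0.93,0,0,0,0,0,0,-0.92,0,0,0,0,0,0,0,0,0,0,0,0,0,0,0,0,0,0,0,0,0,0,0])

```text
invalid input
```

Run:
```python
from h import *
im,o=shot("w11");C=cam("wrist",o);print(o['position']);heads(im,C,.013)
print(proj(C,[[.546,-.3468,.013],[.5548,-.4356,.013]]))
```

```text
[ 0.61976273 -0.39995953  0.25025162]
[ 0 23 26 11 77] [13.3 27.9] [array([12.2, 28.6]), array([ 5.5, 25.9]), np.float64(72.5)] [ 0.3914 -0.6548  0.013 ]
[   0   72   50   55 1277] [23.  97.1] [array([18.9, 97.6]), array([45.5, 52.6]), np.float64(72.3)] [ 0.4552 -0.6664  0.013 ]
[340 103  32  68 877] [356. 131.] [array([358.5, 137.3]), array([69.4, 17.1]), np.float64(69.4)] [ 0.5508 -0.3453  0.013 ]
[ 27 116  27  12  91] [ 41.8 121.9] [array([ 39.9, 122.7]), array([ 5.1, 27.2]), np.float64(71.6)] [ 0.4824 -0.6548  0.013 ]
[252 129  34  67 867] [269.2 156.4] [array([271.8, 162.8]), array([68.9, 17.2]), np.float64(67.8)] [ 0.5598 -0.4346  0.013 ]
[  0 211  53  26 418] [ 18.8 224.3] [array([ 25.6, 220.7]), array([21.6, 50.2]), np.float64(76.0)] [ 0.5787 -0.7194  0.013 ]
[ 23 233  69  20 338] [ 63.4 242.1] [array([ 57.3, 244.5]), array([ 9.8, 69.4]), np.float64(78.7)] [ 0.6072 -0.6756  0.013 ]
[ 25 272  82  23 568] [ 65.6 283. ] [array([ 65.5, 284.3]), array([10.9, 81.6]), np.float64(79.2)] [ 0.6532 -0.6905  0.013 ]
[ 28 286  67  24 470] [ 58.6 298.8] [array([ 61.9, 298.7]), array([10.8, 68.4]), np.float64(76.2)] [ 0.6703 -0.7059  0.013 ]
[190 305  20  55 405] [197.4 325.3] [array([195.9, 330.9]), array([13.2, 55.4]), np.float64(17.4)] [ 0.7293 -0.555   0.013 ]
[430 310  10  58 309] [435.  341.4] [array([434.5, 338.5]), array([57.,  9.]), np.float64(90.0)] [ 0.7984 -0.2896  0.013 ]
[[353.73913536 126.31416307]
 [267.23081918 151.61908824]]
```

Run:
```python
from h import *
im=cv2.imread("pics/w11.png");C=load("w11");p,y=pin(im,C,(335,100,378,175))
goto([*p,.09],np.radians(12),1)
```

```text
pin [ 0.546  -0.3463] yaw 11.7 len 0.0676
avg [ 0.6183 -0.4062  0.2501] sd [0. 0. 0.]
goto [2.054 1.152 3.997] turn [-3.900e-02  3.000e-03 -5.632e+00]
```

Request:
jog_arm(motion=[0.51,0.29,1,0,0,0,0,0.51,0.29,1,0,0,0,0,0.51,0.29,1,0,0,0,0,0.52,0.28,1,0,0,0,0,0,0,0,0,0,-0.94,0,0,0,0,0,0,-0.94,0,0,0,0,0,0,-0.94,0,0,0,0,0,0,-0.94,0,0,0,0,0,0,-0.94,0,0,0,0,0,0,-0.93,0,0,0,0,0,0,0,0,0,0,0,0,0,0,0])

```text
time: 38.08
position: [0.548, -0.3389, 0.0901]
tool_rot: [-0.106, 0.994, -0.0, 0.0]
ft_force: [-0.3, 0.5, 0.4]
grip_width: 0.0438
grip_force: 0.0
```

Run:
```python
from h import *
avg(3);goto([.546,-.3466,.019],np.radians(11.9),1)
im,o=shot("w12")
hs=cv2.cvtColor(im,cv2.COLOR_BGR2HSV);m=cv2.inRange(hs,(10,110,120),(28,255,255))
for r in (240,270,300,315,322,326,330):
    u=np.flatnonzero(m[r,240:400]); print(r,u.min()+240 if len(u) else 0,u.max()+240 if len(u) else 0,len(u))
```

```text
avg [ 0.548 -0.339  0.09 ] sd [0.     0.0001 0.    ]
avg [ 0.5479 -0.3392  0.0899] sd [0. 0. 0.]
goto [ 0.087 -0.17   1.771] turn [-0.001  0.001  0.08 ]
240 289 314 26
270 290 314 25
300 297 308 12
315 300 305 6
322 0 0 0
326 0 0 0
330 0 0 0
```

Request:
jog_arm(motion=[0.09,-0.17,0.5,0,0,0.08,0,0,0,0.5,0,0,0,0,0,0,0.5,0,0,0,0,0,0,0.27,0,0,0,0,0,0,0,0,0,0,0,0,0,0,0,0,0,0,0,0,0,0,0,0,1,0,0,0,0,0,0,1,0,0,0,0,0,0,1,0,0,0,0,0,0,1], grip_force=30)

```text
time: 39.58
position: [0.5459, -0.3469, 0.0191]
tool_rot: [-0.104, 0.995, -0.0, 0.0]
ft_force: [0.4, -0.3, 0.4]
grip_width: 0.0157
grip_force: 30.0
```

Run:
```python
from h import *
print(robot.get_obs()['grip_width'],robot.get_obs()['grip_force']);avg(2)
goto([.70,.217-.03,.28],np.radians(11.9),1)
```

```text
0.015666666244834065 29.990660548210144
avg [ 0.5459 -0.3469  0.0191] sd [0. 0. 0.]
avg [ 0.5459 -0.3469  0.0191] sd [0. 0. 0.]
goto [-6.526 12.263 -6.525] turn [-0.004  0.002  0.004]
```

Request:
jog_arm(motion=[0,0,-0.9,0,0,0,1,0,0,-1,0,0,0,1,-0.49,1,-0.46,0,0,0,1,-0.49,1,-0.46,0,0,0,1,-0.49,1,-0.46,0,0,0,1,-0.49,1,-0.46,0,0,0,1,-0.49,1,-0.46,0,0,0,1,-0.49,1,-0.46,0,0,0,1,-0.49,1,-0.46,0,0,0,1,-0.49,1,-0.46,0,0,0,1,-0.49,1,-0.46,0,0,0,1,-0.49,1,-0.46,0,0,0,1])

```text
time: 41.22
position: [0.6547, 0.0865, 0.279]
tool_rot: [-0.104, 0.995, 0.0, -0.001]
ft_force: [1.1, -0.1, -1.9]
grip_width: 0.0157
grip_force: 30.0
```

Request:
jog_arm(motion=[0,0.3,0,0,0,0.92,1,0,0,0,0,0,0.92,1,0,0,0,0,0,0.92,1,0,0,0,0,0,0.92,1,0,0,0,0,0,0.92,1,0,0,0,0,0,0.92,1,0,0,0,0,0,0.92,1,0,0,0,0,0,0.92,1,0,0,0,0,0,0.92,1,0,0,0,0,0,0.92,1,0,0,0,0,0,0,1,0,0,0,0,0,0,1])

```text
time: 42.72
position: [0.6523, 0.0968, 0.2786]
tool_rot: [0.215, 0.977, -0.0, -0.0]
ft_force: [0.0, 0.3, -1.6]
grip_width: 0.0154
grip_force: 30.0
```

Run:
```python
from h import *
avg(3);im,o=shot("w13");C=cam("wrist",o);print(o['position'],o['q'][5])
can(im,C,112,(.633,.217))
d=np.array([np.cos(np.radians(-25)),np.sin(np.radians(-25))])
for s in(-.046,.046): print(proj(C,[.633+d[0]*s,.217+d[1]*s,.13]))
z=np.load("pics/w13.npz");R=Ro.from_quat(z['q']);p=z['p']
for th in (2.6,2.7,2.8,2.9,3.0): print(th,proj(C,[p+R.apply([.018-.07*np.cos(th),y,.0061-.07*np.sin(th)]) for y in(-.011,.011)]).round(0).tolist())
g=cv2.cvtColor(im,cv2.COLOR_BGR2HSV)
print([(r,int(g[r,312:318,1].mean()),int(g[r,312:318,2].mean())) for r in range(84,130,2)])
```

```text
avg [0.6523 0.0968 0.2787] sd [0.0001 0.     0.0001]
[0.65243543 0.09677236 0.27882849] -1.1588009952369769
lid [0.6327 0.217 ] rms 0.0007 yaw -25.1 rib off -0.0006 n 1362 stud [0.633  0.2172] 779
[[449.63502707  80.87810786]]
[[439.62163737 202.61403693]]
2.6 [[277.0, 124.0], [349.0, 124.0]]
2.7 [[279.0, 114.0], [348.0, 114.0]]
2.8 [[281.0, 106.0], [346.0, 106.0]]
2.9 [[282.0, 102.0], [345.0, 102.0]]
3.0 [[284.0, 100.0], [343.0, 100.0]]
[(84, 9, 237), (86, 9, 235), (88, 10, 236), (90, 9, 237), (92, 9, 238), (94, 9, 235), (96, 12, 190), (98, 8, 178), (100, 8, 200), (102, 6, 209), (104, 8, 201), (106, 9, 186), (108, 6, 161), (110, 10, 126), (112, 14, 151), (114, 15, 171), (116, 15, 173), (118, 15, 171), (120, 16, 168), (122, 17, 170), (124, 15, 170), (126, 14, 172), (128, 14, 170)]
```

Run:
```python
from h import *
yaw=np.radians(-25.1);d=np.array([np.cos(yaw),np.sin(yaw)]);h=np.array([.6329,.2168]);print(h-d*.075)
goto([*(h-d*.075),.23],yaw,1)
```

```text
[0.56498234 0.24861496]
avg [0.6525 0.0968 0.2789] sd [0. 0. 0.]
goto [3.581 2.524 1.222] turn [ 0.    -0.001  0.058]
```

Request:
jog_arm(motion=[0.72,0.5,0,0,0,0.06,1,0.72,0.5,0.3,0,0,0,1,0.72,0.5,0.3,0,0,0,1,0.72,0.5,0.3,0,0,0,1,0.7,0.52,0.32,0,0,0,1,0,0,0,0,0,0,1,0,0,0,0,0,0,1,0,0,0,0,0,0,1])

```text
time: 43.98
position: [0.5666, 0.2479, 0.2308]
tool_rot: [0.218, 0.976, 0.0, 0.001]
ft_force: [0.1, -0.1, -1.5]
grip_width: 0.0155
grip_force: 30.0
```

Run:
```python
from h import *
yaw=np.radians(-25.1);d=np.array([np.cos(yaw),np.sin(yaw)]);h=np.array([.6329,.2168])
goto([*(h-d*.075),.1458],yaw,3)
```

```text
avg [0.5665 0.2479 0.2307] sd [0.0001 0.     0.0001]
goto [ 4.400e-02 -1.000e-03  2.122e+00] turn [ 0.006  0.01  -0.024]
```

Request:
jog_arm(motion=[0.04,0,0.8,0,0,0,1,0,0,0.7,0,0,0,1,0,0,0.4,0,0,0,1,0,0,0.22,0,0,0,1,0,0,0,0,0,0,1,0,0,0,0,0,0,1,0,0,0,0,0,0,1])

```text
time: 45.0
position: [0.5647, 0.2496, 0.1463]
tool_rot: [0.217, 0.976, 0.0, 0.001]
ft_force: [0.8, 0.4, -1.7]
grip_width: 0.0158
grip_force: 30.0
```

Run:
```python
from h import *
yaw=np.radians(-25.1);d=np.array([np.cos(yaw),np.sin(yaw)]);h=np.array([.6329,.2168])
goto([*(h-d*.025),.1458],yaw,3)
```

```text
avg [0.5646 0.2496 0.1462] sd [0.0001 0.     0.0001]
goto [-1.27  -0.017  0.01 ] turn [ 0.009  0.011 -0.004]
```

Request:
jog_arm(motion=[0,-0.017,0,0,0,0,1,-0.2,0,0,0,0,0,1,-0.2,0,0,0,0,0,1,-0.1,0,0,0,0,0,1,-0.1,0,0,0,0,0,1,-0.05,0,0,0,0,0,1,0,0,0,0,0,0,1,0,0,0,0,0,0,1])

```text
time: 46.15
position: [0.5871, 0.2378, 0.1453]
tool_rot: [0.217, 0.976, -0.0, -0.0]
ft_force: [-0.1, 0.5, -1.3]
grip_width: 0.0157
grip_force: 30.0
```

Request:
jog_arm(motion=[-0.1,0,0,0,0,0,1,-0.1,0,0,0,0,0,1,-0.1,0,0,0,0,0,1,-0.1,0,0,0,0,0,1,-0.1,0,0,0,0,0,1,0,0,0,0,0,0,1,0,0,0,0,0,0,1])

```text
time: 47.02
position: [0.6053, 0.2293, 0.1453]
tool_rot: [0.217, 0.976, -0.0, -0.0]
ft_force: [0.2, 0.1, -0.9]
grip_width: 0.0157
grip_force: 30.0
```

Request:
jog_arm(motion=[-0.05,0,0,0,0,0,1,-0.05,0,0,0,0,0,1,-0.05,0,0,0,0,0,1,0,0,0,0,0,0,1,0,0,0,0,0,0,1])

```text
time: 47.65
position: [0.61, 0.2271, 0.1452]
tool_rot: [0.217, 0.976, -0.0, -0.001]
ft_force: [-3.4, 1.5, 0.8]
grip_width: 0.016
grip_force: 30.0
```

Request:
jog_arm(motion=[-0.06,0,0,0,0,0,1,-0.04,0,0,0,0,0,1,0,0,0,0,0,0,1,0,0,0,0,0,0,0.2,0,0,0,0,0,0,0.2,0,0,0,0,0,0,0.2,0,0,-0.6,0,0,0,0.2,0,0,-1,0,0,0,0,0,0,-0.2,0,0,0,-0.6,0,0,0,0,0,0,-0.6,0,0,0,0,0,0,-0.6,0,0,0,0,0,0,-0.6])

```text
time: 49.15
position: [0.6137, 0.2248, 0.2158]
tool_rot: [0.218, 0.976, -0.001, -0.001]
ft_force: [-0.8, -0.1, 0.0]
grip_width: 0.0682
grip_force: 0.0
```

Run:
```python
from h import *
ringplan(np.array([.6329,.2168]),np.radians(-25.1),th0=2.87)
S=robot.camera("scene");h=np.array([.6329,.2168]);yaw=np.radians(-25.1);d=np.array([np.cos(yaw),np.sin(yaw)])
C=cam("scene");print(proj(C,[[*(h-d*.009),.1475],[*(h-d*.041),.1475],[*(h+d*.021),.1395]]).round(0))
hs=cv2.cvtColor(S,cv2.COLOR_BGR2HSV);m=cv2.inRange(hs,(10,110,110),(28,255,255))
u=proj(C,[*h,.14])[0].astype(int);P=np.argwhere(m[u[1]-25:u[1]+25,u[0]-30:u[0]+40]);print(P.min(0)+[u[1]-25,u[0]-30],P.max(0)+[u[1]-25,u[0]-30],len(P))
```

```text
avg [0.6138 0.2249 0.2159] sd [0.0001 0.     0.0001]
goto [1.326 0.021 1.547] turn [-0.016 -0.022 -0.005]
[-0.07, -0.18]
[-0.11, -0.15]
[-0.15, -0.12]
[-0.17, -0.09]
[-0.19, -0.04]
[-0.19, 0.0]
[-0.18, 0.05]
[-0.17, 0.09]
[-0.14, 0.13]
[-0.11, 0.16]
[-0.07, 0.18]
[-0.02, 0.19]
[[350. 312.]
 [367. 310.]
 [333. 318.]]
[309 333] [320 370] 208
```

Request:
jog_arm(motion=[0.7,0.02,0,0,0,0,-0.6,0.63,0,0,0,0,0,-0.6,0,0,0.8,0,0,0,-0.6,0,0,0.75,0,0,0,-0.6,0,0,0,0,0,0,-0.6,0,0,0,0,0,0,-0.6,0,0,0,0,0,0,0.2,0,0,0,0,0,0,0.2,0,0,0,0,0,0,0.2,0,0,0,0,0,0,0.2], grip_force=5)

```text
time: 50.55
position: [0.5668, 0.2483, 0.1557]
tool_rot: [0.217, 0.976, 0.0, 0.0]
ft_force: [-0.6, 0.0, 0.8]
grip_width: 0.0455
grip_force: 5.0
```

Request:
jog_arm(motion=[-0.07,0,-0.18,0,0,0,0.2,-0.11,0,-0.15,0,0,0,0.2,-0.15,0,-0.12,0,0,0,0.2,-0.17,0,-0.09,0,0,0,0.2,-0.18,0,-0.04,0,0,0,0.2,0,0,0,0,0,0,0.2])

```text
time: 51.3
position: [0.5939, 0.2362, 0.1792]
tool_rot: [0.218, 0.976, 0.001, 0.003]
ft_force: [0.5, 0.4, -0.4]
grip_width: 0.0378
grip_force: 0.3
```

Request:
jog_arm(motion=[0,0,-0.4,0,0,0,0.2,0,0,-0.6,0,0,0,0.2,0,0,-0.7,0,0,0,0.2,0,0,0,0,0,0,1,0,0,0,0,0,0,1], grip_force=20)

```text
time: 51.92
position: [0.591, 0.2367, 0.2462]
tool_rot: [0.217, 0.976, -0.0, -0.0]
ft_force: [0.3, -0.7, -0.5]
grip_width: 0.0222
grip_force: 0.0
```

Run:
```python
from h import *
at([.6329,.2168],np.radians(-25.1),-.105,.035)
crops("r5",(.6329,.2168),.16)
```

```text
avg [0.591  0.2367 0.2462] sd [0. 0. 0.]
goto [ 2.087 -0.005  1.521] turn [-0.017 -0.019 -0.004]
```

View pics/r5.png

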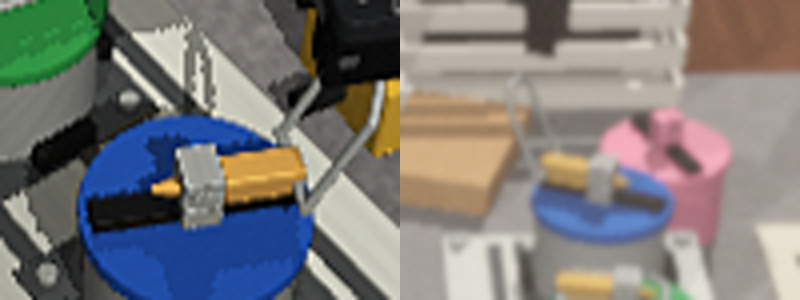

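Request:
jog_arm(motion=[0.7,0,0,0,0,0,1,0.7,0,0,0,0,0,1,0.69,0,0,0,0,0,1,0,0,0,0,0,0,1,0,0,0.8,0,0,0,1,0,0,0.72,0,0,0,1,0,0,0,0,0,0,1,0,0,0,0,0,0,1])

```text
time: 53.08
position: [0.5169, 0.2722, 0.1863]
tool_rot: [0.218, 0.976, 0.0, 0.001]
ft_force: [0.4, -0.4, 0.5]
grip_width: 0.0005
grip_force: 0.0
```

Request:
jog_arm(motion=[-0.28,0,0,0,0,0,1,-0.28,0,0,0,0,0,1,-0.28,0,0,0,0,0,1,-0.28,0,0,0,0,0,1,-0.28,0,0,0,0,0,1,-0.28,0,0,0,0,0,1,-0.28,0,0,0,0,0,1,-0.28,0,0,0,0,0,1,-0.28,0,0,0,0,0,1,-0.28,0,0,0,0,0,1,0,0,0,0,0,0,1,0,0,0,0,0,0,1])

```text
time: 54.58
position: [0.6169, 0.2247, 0.1857]
tool_rot: [0.218, 0.976, -0.0, -0.0]
ft_force: [-0.6, -0.2, -0.2]
grip_width: 0.0004
grip_force: 0.0
```

Run:
```python
from h import *
at([.6329,.2168],np.radians(-25.1),.008,.045)
```

```text
avg [0.6169 0.2247 0.1857] sd [0. 0. 0.]
goto [-0.022 -0.01  -0.245] turn [-0.001 -0.003 -0.002]
```

Request:
jog_arm(motion=[0.05,0,-0.9,0,0,0,1,-0.47,0,0,0,0,0,1,0,0,0,0,0,0,1,-0.06,0,0.35,0,0,0,1,-0.14,0,0.15,0,0,0,1,-0.13,0,0.13,0,0,0,1,-0.15,0,0.12,0,0,0,1,-0.08,0,0.15,0,0,0,1,-0.1,0,0.17,0,0,0,1,-0.07,0,0.15,0,0,0,1,-0.08,0,0.17,0,0,0,1])

```text
time: 56.0
position: [0.6617, 0.2039, 0.1658]
tool_rot: [0.217, 0.976, 0.0, -0.0]
ft_force: [0.1, 0.3, 0.1]
grip_width: 0.0003
grip_force: 0.1
```

Request:
jog_arm(motion=[-0.02,0,0.18,0,0,0,1,0,0,0.12,0,0,0,1,0,0,0.06,0,0,0,1,0,0,0,0,0,0,1,0,0,0,0,0,0,1])

```text
time: 56.62
position: [0.6623, 0.2037, 0.1521]
tool_rot: [0.217, 0.976, 0.0, 0.0]
ft_force: [-0.8, 0.1, 2.0]
grip_width: 0.0004
grip_force: 0.6
```

Request:
jog_arm(motion=[0,0,-0.6,0,0,0,1,0,0,-0.6,0,0,0,1,0.8,0,0,0,0,0,1,0.8,0,0,0,0,0,1,0.8,0,0,0,0,0,1,0.4,0,0,0,0,0,1,0,0,0,0,0,0,1,0,0,0,0,0,0,1])

```text
time: 57.62
position: [0.5623, 0.2508, 0.2]
tool_rot: [0.218, 0.976, 0.0, 0.001]
ft_force: [0.2, 1.0, -0.5]
grip_width: 0.0005
grip_force: 0.0
```

Run:
```python
from h import *
at([.6329,.2168],np.radians(-25.1),-.055,-.003)
```

```text
avg [0.5623 0.2508 0.2   ] sd [0. 0. 0.]
goto [ 0.043 -0.022  1.312] turn [ 0.01   0.02  -0.016]
```

Request:
jog_arm(motion=[0.04,-0.02,0.6,0,0,0,1,0,0,0.4,0,0,0,1,0,0,0.31,0,0,0,1,0,0,0,0,0,0,1,-0.15,0,0,0,0,0,1,-0.15,0,0,0,0,0,1,-0.1,0,0,0,0,0,1,-0.1,0,0,0,0,0,1,-0.07,0,0,0,0,0,1,0,0,0,0,0,0,1,0,0,0,0,0,0,1])

```text
time: 59.05
position: [0.5798, 0.2413, 0.1473]
tool_rot: [0.217, 0.976, -0.0, 0.0]
ft_force: [-0.4, 0.0, -0.3]
grip_width: 0.0003
grip_force: 0.0
```

Request:
jog_arm(motion=[-0.05,0,0,0,0,0,1,-0.03,0,0,0,0,0,1,0,0,0,0,0,0,1,0,0,0,0,0,0,1])

```text
time: 59.55
position: [0.5811, 0.2406, 0.1473]
tool_rot: [0.217, 0.976, 0.0, -0.002]
ft_force: [-4.0, 2.6, 2.7]
grip_width: 0.0005
grip_force: 2.6
```

Request:
jog_arm(motion=[-0.04,0,0,0,0,0,1,0,0,0,0,0,0,1,0.4,0,0,0,0,0,1,0,0,-0.8,0,0,0,1,0,0,-0.8,0,0,0,1,0,0,-0.96,0,0,0,1,-0.95,0,0,0,0,0,1,-0.95,0,0,0,0,0,1,-0.95,0,0,0,0,0,1,-0.93,0,0,0,0,0,1,0,0,0,0,0,0,1,0,0,0,0,0,0,1])

```text
time: 61.05
position: [0.7058, 0.182, 0.2493]
tool_rot: [0.218, 0.976, -0.0, -0.0]
ft_force: [-0.0, 0.5, 0.1]
grip_width: 0.0004
grip_force: 0.0
```

Run:
```python
from h import *
avg(2);crops("r6",(.6329,.2168));im,o=shot("w14");C=cam("wrist",o);print(o['position']);gap("w14",313);gap("w10")
print(proj(C,[.6329,.2168,.1525]))
a=cv2.imread("pics/r6.png");S=robot.camera("scene")
cv2.imwrite("pics/r6b.png",np.vstack([a,np.hstack([cv2.resize(im[30:180,220:420],(400,300),interpolation=cv2.INTER_CUBIC),cv2.resize(S[225:300,250:350],(400,300),interpolation=cv2.INTER_CUBIC)])]))
goto([.427,.154,.20],0,1)
```

```text
avg [0.7056 0.1822 0.2494] sd [0.0002 0.0002 0.0001]
[0.70558874 0.18270997 0.25001233]
w14 [('G', 20, 23), ('.', 24, 36), ('G', 37, 48), ('B', 49, 110), ('G', 111, 140), ('B', 141, 158), ('.', 159, 163), ('G', 164, 170), ('.', 171, 199)]
w10 [('G', 20, 34), ('.', 35, 46), ('G', 47, 47), ('.', 48, 50), ('B', 51, 111), ('.', 112, 112), ('G', 113, 141), ('.', 142, 142), ('B', 143, 160), ('.', 161, 164), ('G', 165, 172), ('.', 173, 199)]
[[314.09085847 125.21583309]]
avg [0.7059 0.1825 0.2501] sd [0. 0. 0.]
goto [ 6.013 -3.602  1.251] turn [ 1.00e-03  4.00e-03 -6.27e+00]
```

View pics/r6b.png

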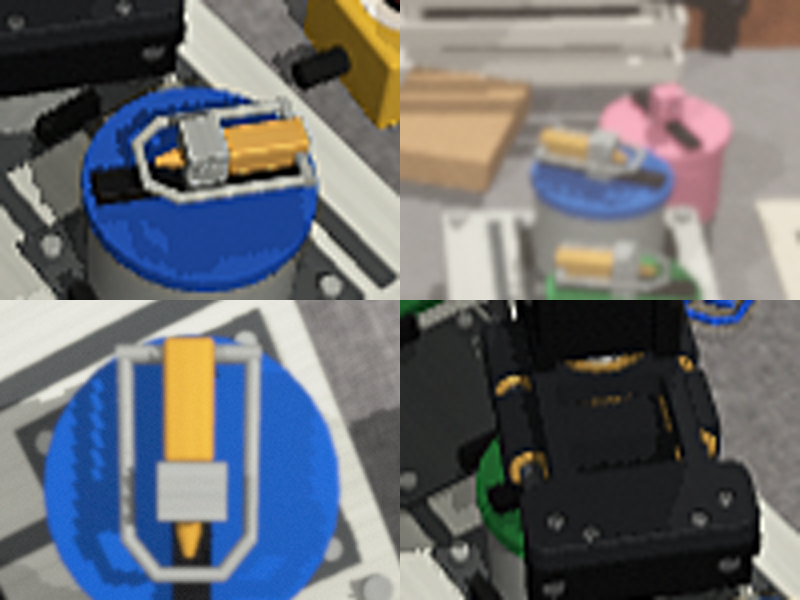

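Request:
jog_arm(motion=[0.86,-0.52,0,0,0,0,-0.4,0.86,-0.52,0,0,0,0,-0.4,0.86,-0.52,0,0,0,0,-0.4,0.86,-0.52,0,0,0,0,-0.4,0.86,-0.52,0,0,0,0,-0.4,0.86,-0.5,0,0,0,0,-0.4,0.85,-0.5,0.6,0,0,0,-0.4,0,0,0.65,0,0,0,-0.4,0,0,0.8,0,0,0,-0.4,0,0,0.8,0,0,0,-0.4,0,0,0,0,0,0,-0.4,0,0,0,0,0,0,-0.4])

```text
time: 62.9
position: [0.4284, 0.1538, 0.1366]
tool_rot: [0.217, 0.976, 0.0, 0.001]
ft_force: [-0.1, -0.3, 0.9]
grip_width: 0.061
grip_force: 0.0
```

Run:
```python
from h import *
avg(2);goto([.427,.1535,.0745],np.radians(-25),1)
print(robot.get_obs()['q'])
im,o=shot("w15");C=cam("wrist",o)
hs=cv2.cvtColor(im,cv2.COLOR_BGR2HSV);m=cv2.inRange(hs,(0,150,80),(7,255,255))|cv2.inRange(hs,(174,150,80),(180,255,255))
n,l,s,c=cv2.connectedComponentsWithStats(m)
for i in range(1,n):
    if s[i,4]>200: print(s[i],c[i])
print(proj(C,[[.427,.1535,.0705]]))
```

```text
avg [0.4285 0.1538 0.1368] sd [0.0001 0.     0.0001]
avg [0.4288 0.1538 0.137 ] sd [0. 0. 0.]
goto [ 0.041 -0.027  1.563] turn [ 0.021  0.036 -0.028]
[ 9.81957995e-02  4.66546689e-01  1.94470347e+00 -1.30190141e-05
  7.27429208e-01 -1.03430172e+00]
[ 282  229   65   65 2949] [313.90878264 260.88504578]
[[312.07698334 259.86727527]]
```

Request:
jog_arm(motion=[0.03,-0.01,0.7,0,0,0,-0.4,0,0,0.6,0,0,0,-0.4,0,0,0.26,0,0,0,-0.4,0,0,0,0,0,0,-0.4,0,0,0,0,0,0,-0.4,0,0,0,0,0,0,1,0,0,0,0,0,0,1,0,0,0,0,0,0,1,0,0,0,0,0,0,1], grip_force=20)

```text
time: 64.22
position: [0.4269, 0.1541, 0.0736]
tool_rot: [0.218, 0.976, 0.0, 0.001]
ft_force: [-0.3, 2.9, 2.4]
grip_width: 0.039
grip_force: 20.0
```

Gripped at the rim (39 mm). Now I'll turn it clockwise about 46° and let go there.

Request:
jog_arm(motion=[0,0,0,0,0,0.95,1,0,0,0,0,0,0.95,1,0,0,0,0,0,0.95,1,0,0,0,0,0,0.95,1,0,0,0,0,0,0.95,1,0,0,0,0,0,0.95,1,0,0,0,0,0,0.95,1,0,0,0,0,0,0.95,1,0,0,0,0,0,0.95,1,0,0,0,0,0,0.95,1,0,0,0,0,0,0.95,1,0,0,0,0,0,0.95,1])

```text
time: 65.72
position: [0.4282, 0.1552, 0.0741]
tool_rot: [0.58, 0.815, 0.002, 0.001]
ft_force: [1.0, 8.4, 4.2]
grip_width: 0.0385
grip_force: 20.0
```

Request:
jog_arm(motion=[0,0,0,0,0,0,1,0,0,0,0,0,0,1,0,0,0,0,0,0,-0.4,0,0,0,0,0,0,-0.4,0,0,0,0,0,0,-0.4,0,0,0,0,0,0,-0.4,0,0,-0.8,0,0,0,-0.4,0,0,-1,0,0,0,-0.4,0,0,-0.8,0,0,0,-0.4,0,0,0,0,0,0,-0.4,0,0,0,0,0,0,-0.4])

```text
time: 67.1
position: [0.4257, 0.1536, 0.1767]
tool_rot: [0.579, 0.815, -0.0, -0.001]
ft_force: [-1.3, -0.1, -0.4]
grip_width: 0.061
grip_force: 0.0
```

Run:
```python
from h import *
S=robot.camera("scene");o=robot.get_obs();print(o['position'],o['ft_force'],o['time'])
def f(im):
    hs=cv2.cvtColor(im,cv2.COLOR_BGR2HSV);m=cv2.inRange(hs,(0,150,80),(7,255,255))|cv2.inRange(hs,(174,150,80),(180,255,255))
    n,l,s,c=cv2.connectedComponentsWithStats(m)
    for i in range(1,n):
        if s[i,4]>60: print(s[i],c[i].round(1))
f(cv2.imread("pics/scene0.png"));f(S);print('side');f(cv2.imread("pics/side0.png"));f(robot.camera("side"))
im,o=shot("w16");f(im);C=cam("wrist",o);print(proj(C,[[.427,.1538,.086],[.427,.1538,.079]]))
for z in(.086,.079):
    p=np.array([[.427+.02*np.cos(a),.1538+.02*np.sin(a),z-.0075] for a in np.linspace(0,6.28,60)]);print(np.ptp(proj(C,p),axis=0))
```

```text
[0.42547415 0.15355518 0.17634164] [ 0.09368215  0.08332873 -0.89362654] 67.15
[389 262  19  16 201] [398.2 269.4]
[389 262  19  16 199] [398.1 269.5]
side
[ 292  219   57   58 2285] [319.7 247. ]
[[317.8433585  251.27970194]
 [317.79063146 248.22456045]]
[58.4656491  56.01689548]
[56.99088812 54.72005514]
```

Run:
```python
from h import *
print(robot.hand_in())
```

```text
the job is handed in; nothing more can be done
None
```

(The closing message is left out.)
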